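# Draw a hot block out of the dry-block heater and hold it over the board

## Task

Swing the hood of the dry-block heater fully back, draw the block with the four wide wells straight up out of the heater by its T-handle, and hold it out level, about a hand's breadth above the middle of the heat-proof board, for me to take with the tongs. It is still hot, so finish while holding it there in the air: never set it down on the board or the bench and do not let go. Leave the hood open, the other block in its well, and everything else on the bench where it stands.

Things in the scene. Friction and masses are not known exactly. Their poses are not given: they have to be found in the camera images.
- heater: Dry-block heater, fixed: white housing 262 mm deep (x), 230 wide (y), deck 86 high, sloping control panel in front. Origin on the bench midway between its wells; +x to its back, +y left seen from its front, +z up. Housing from x -155 to +107 mm. Two wells, 84 (x) by 74 (y) mm, floor 40 mm above the bench, centred at y = +39 and -39 mm; one block in each. Front roughly faces the robot.
- hood (a joint): Angle (rad) of the grey opaque hood over both wells (118 deep, 180 wide, 55 mm high, open below): 0 shut, grows as its front edge swings up and away from the robot, stop at 1.65 (fully back, just past upright). Friction hinge: takes a few newtons at the handle and stays where it is left. May start up to 0.2 ajar.
- hood_bar (a point): Middle of the hood's handle: round steel bar 12 mm thick, 100 mm long along the heater's y, 40 mm (centre) in front of the hood's front wall on an arm at each end. With the hood shut it is 117 mm above the bench, 158 mm in front of and 30 mm above the hinge line, with over 30 mm of air under it. Axes turn with the hood.
- hood_hinge (a point): Middle of the hood's hinge line, which runs along the heater's y: 62 mm behind the heater's origin, 87 mm above the bench. Axes as the heater's.
- wide_block: The block to draw out: aluminium, 80 (x) by 70 (y) by 46 mm high, four wide (24 mm) wells in its top, 0.44 to 0.72 kg with its T-handle. Loose in one of the two heater wells (left or right varies), 2 mm play all round, top level with the deck. Origin: centre of its underside; z up; axes along the heater's at the start.
- wide_block_bar (a point): Middle of that block's T-handle bar: flat-sided steel bar 50 mm long (block y), 10 thick (x), 14 high (z); centre 80 mm above the block's underside, 34 mm above its top, on a 10 mm post. Axes as the block's.
- narrow_block: The other block, same size and T-handle, but twelve narrow (9 mm) wells. It sits in the other heater well and stays there. Origin: centre of its underside.
- board: Pale heat-proof board in a thin steel edge, fixed on the bench to the left or right of the heater: 166 mm square, 10 mm thick, brownish scorch mark. Origin: on the bench under its centre.
- board_top (a point): Centre of the board's upper face, 10 mm above the bench.
- table: The black bench top (its surface is at height 0).
- beaker: Bystander: glass beaker, 68 mm across, 95 mm high, beyond the board. Origin: centre of its underside.
- mortar: Bystander: white porcelain mortar, 94 mm across, 55 mm high, with its pestle leaning in it (83 mm high in all), beyond the board. Origin: centre of its underside.
- tongs: Bystander: steel crucible tongs about 215 mm long lying flat, 10 mm high, on the robot's side of the board. Origin: centre of its underside.
- reagent_bottle: Bystander: amber glass bottle with a black cap, 60 mm across, 130 mm high, beyond the heater. Origin: centre of its underside.
- flask: Bystander: stoppered conical flask, 72 mm across the foot, 117 mm high, beyond the heater. Origin: centre of its underside.
- wash_bottle: Bystander: white plastic wash bottle with a bent spout, 62 mm across, 166 mm high, at one side of the bench. Origin: centre of its underside.
- salt_jar: Bystander: white screw-top jar, 60 mm across, 75 mm high, at the other side of the bench. Origin: centre of its underside.
There are look-alikes about, which are no part of the job. Leave any blue or red look-alike of the board alone.

How it is judged:
By the outcome, as a careful person would: the job done as asked, in the order asked, and still so for the second after the job is handed in, while the arm keeps its last pose, push and grip.
It also fails if it takes over 46 s, if anything falls off the work surface, if the arm or the gripper's body presses on something with over 40 N, if the wrist force passes 120 N, or if a joint passes its speed limit or range.

## Robot

A 6-joint arm with a two-finger parallel gripper is mounted at the origin on the work surface. World frame = base frame: x ahead of the robot, y to its left, z up, the work surface at z = 0. Lengths are in mm, angles in rad, forces in N, time in s.
With the tool pointing down it reaches from about 400 to 925 mm from the base axis. Payload 12.5 kg.
Tool frame: the origin (TCP) lies between the finger pads; the fingertips stand 11 mm ahead of it and the grasp point (between the pads) lies 8 mm behind it; y points along the fingers, x is the direction in which the jaws open and shut, and the axes are right-handed (so a half turn about y gives the same grasp; the last joint's range is limited). The gripper opens to 95 mm and grips with 3 to 60 N. Pads are 20 mm wide; open, the fingers measure 119 mm over their backs; the gripper's body (75 mm by 180 mm) begins 59 mm behind the grasp point.
Start: joints at [-1.447, 0.491, 1.559, -0, 1.092, -0.106], TCP at [142.387, -608.585, 189.861] pointing down, gripper open.
Joint ranges: [-3.1, 3.1], [-0.84, 2.19], [0.05, 2.79], [-1.13, 4.28], [0.06, 2.93], [-2.69, 2.69]. Speed limits (rad/s): [2.22, 2.22, 2.79, 3.14, 3.14, 3.14].

## Interface

Orientations are given as [roll, pitch, yaw] about the fixed x, y, z axes, in that order (R = Rz(yaw) Ry(pitch) Rx(roll)).
In Python, from cell import env gives the robot as it stands.
- The arm moves only by the tool jog_arm, never from a script. Its argument "series" is a list of rows, each an object of numbers: "dx", "dy", "dz": the shift along the world's x, y, z in m; "rx", "ry", "rz": the turn, a rotation vector about the world's x, y, z in degrees; "gripper": the opening, from 0 (shut) to 1 (fully open). A call has 1 to 12 rows; each row shifts and turns the commanded pose from where the row before left it; what a row does not reach is not made up. A row lasts 1/10 s, in which the tool goes at most 50 mm and 8.59 degrees, less where a joint would pass 70% of its speed; a pose out of reach is approached as far as the arm can. A call is refused whole if a number of a shift passes 0.05 or a number of a turn 8.59, either way. A call with a gripper value outside its range is refused whole. The fingers move at their own pace and stop on an object; the grip force is fixed at half the most. Time passes only in rows, so rows that do not move let the fingers close. It gives the time, the measured TCP pose, the force and the opening at its end, in the units of the state.
- env.state(): the state, without advancing time (a new reading comes with each control period).
- env.read_camera(name): name is "scene" or "top"; returns the picture (384x512x3 uint8, red, green, blue); there is no depth.
- env.camera_info(name): a dict with "camera_matrix" (3x3 intrinsics, pixels), "k1" (the pictures are not rectified: a ray, as slopes to the right and down, at radius r is drawn at 1 + k1 r^2 times it, then the intrinsics apply), "R" (3x3) and "t" (3): a world point X has camera coordinates R X + t. Camera axes: x right, y down, z forward; pixel columns grow to the right and rows downward; lengths in mm; the calibration is good to about 2 mm. A picture is of the moment at which its call begins. camera_info takes no time and is no camera call.
- env.job_done(): hands the job in, once; it reports no verdict.
The state is a dict: "t": time; "joints": joint angles; "qvel": joint speeds; "tau": joint torques, N m; "eef_pos": TCP position; "tcp_rot": TCP orientation; "ft_force": force on the tool from outside, world axes, zero at the start; "moment": the same for the moment, N m; "opening": opening from 0.0 (shut) to 1.0 (fully open).
Only numpy, scipy, OpenCV 4.12 (cv2) and the standard library are available. Lean on these libraries where they do the work, as an engineer would, in place of code of your own. Each camera call takes 0.05 s, during which the arm holds its last target.

## Working session

There is one attempt and no reset: what is moved stays moved. The work goes in short steps, Python scripts to look and compute and a tool call to move; the robot and the scene stay as the last step left them, time stands still between calls to the robot, and variables do not carry over. Pictures are saved under pics/ and viewed, and the job is handed in when it is done.

Besides the shell and the picture viewer there is one more tool, called after "Emit:" by a JSON object that holds its "method" and its "body", one argument or row to a line. jog_arm: Moves the arm, as the interface text tells. Its arguments: {"type":"object","properties":{"series":{"type":"array"}},"required":["series"]}

```bash
mkdir -p pics; ls; python3 - <<'E'
from cell import env
import cv2
print(env.state())
for n in("scene","top"):
    im=env.read_camera(n); cv2.imwrite(f"pics/{n}0.png",im[:,:,::-1]); 
    i=env.camera_info(n); print(n,i)
E
```

```text
pics
{'t': 0.0, 'joints': array([-1.44660695e+00,  4.91574765e-01,  1.55947571e+00,  1.33099043e-06,
        1.09169090e+00, -1.05632321e-01]), 'qvel': array([ 0.00159698,  0.00035772,  0.00093014,  0.00147243, -0.00073663,
        0.00142657]), 'tau': array([-3.49167363e-03, -6.12653446e+01, -2.58185345e+01,  6.90958486e-02,
        4.81200521e-02, -9.56102440e-05]), 'eef_pos': array([ 142.3450322 , -608.28417316,  189.24327534]), 'tcp_rot': array([-1.57067404e+00,  1.14219160e-03, -1.34097518e+00]), 'ft_force': array([-0.49128707,  0.14166871, -0.39671836]), 'moment': array([ 0.02161596, -0.00354567,  0.04126534]), 'opening': 0.9985190862686469}
scene {'camera_matrix': array([[368.45517003,   0.        , 253.09120305],
       [  0.        , 368.45517003, 189.51978887],
       [  0.        ,   0.        ,   1.        ]]), 'k1': -0.11760817579794916, 'R': array([[-0.25343358,  0.96726443, -0.01307474],
       [ 0.81091132,  0.2050591 , -0.54806349],
       [-0.52744123, -0.14950015, -0.83633454]]), 't': array([  79.46462002, -353.40935368, 1708.23794233])}
top {'camera_matrix': array([[392.86073457,   0.        , 260.34202786],
       [  0.        , 392.86073457, 192.98700991],
       [  0.        ,   0.        ,   1.        ]]), 'k1': -0.08677136318002537, 'R': array([[ 0.01057948, -0.99985167,  0.01359125],
       [-0.99138292, -0.01226271, -0.13042057],
       [ 0.13056788, -0.01209435, -0.9913656 ]]), 't': array([  46.97856465,  510.15069552, 1412.3299239 ])}
```

View pics/scene0.png

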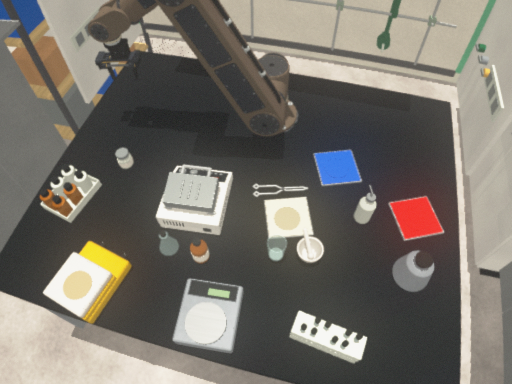

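View pics/top0.png

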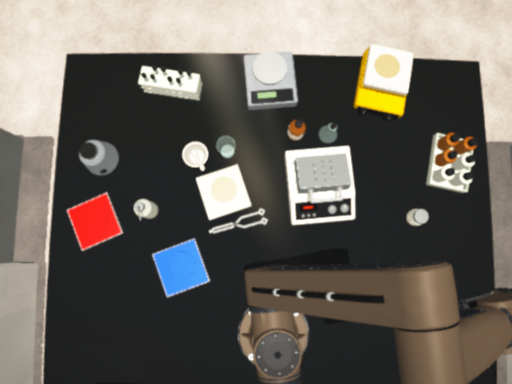

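The top view shows the heater near (320,185) with its hood shut and front towards the robot. The board is at (223,191), the tongs at (240,222), and a decoy board sits on a yellow box at (385,70).

```bash
cat > h.py <<'E'
import numpy as np, cv2
from cell import env
I={n:env.camera_info(n) for n in("scene","top")}
def ray(n,p):
    i=I[n];K=i["camera_matrix"]
    u=np.array([(p[0]-K[0,2])/K[0,0],(p[1]-K[1,2])/K[1,1]])
    s=cv2.undistortPoints(np.array([[p]],float),K,np.array([i["k1"],0,0,0,0]),None,None).ravel()
    d=i["R"].T@np.array([s[0],s[1],1]); o=-i["R"].T@i["t"]
    return o,d/np.linalg.norm(d)
def onz(n,p,z):
    o,d=ray(n,p); return o+d*(z-o[2])/d[2]
def tri(p1,p2):
    a,d=ray("scene",p1);b,e=ray("top",p2)
    A=np.stack([d,-e],1);s=np.linalg.lstsq(A,b-a,rcond=None)[0]
    return (a+d*s[0]+b+e*s[1])/2,np.linalg.norm(a+d*s[0]-b-e*s[1])
def proj(n,X):
    i=I[n]
    return cv2.projectPoints(np.atleast_2d(np.array(X,float)),cv2.Rodrigues(i["R"])[0],i["t"],i["camera_matrix"],np.array([i["k1"],0,0,0,0]))[0][:,0]
def crop(n,im,x0,y0,x1,y1,f,out):
    c=cv2.resize(np.ascontiguousarray(im[y0:y1,x0:x1,::-1]),None,fx=f,fy=f,interpolation=cv2.INTER_CUBIC)
    for x in range((x0//10+1)*10,x1,10):
        cv2.putText(c,str(x),(int((x+.5-x0)*f),8),0,.3,(0,255,0),1); cv2.line(c,(int((x+.5-x0)*f),10),(int((x+.5-x0)*f),14),(0,255,0),1)
    for y in range((y0//10+1)*10,y1,10):
        cv2.putText(c,str(y),(0,int((y+.5-y0)*f)),0,.3,(0,255,0),1)
    cv2.imwrite(out,c)
E
python3 - <<'E'
from h import *
a=cv2.imread("pics/top0.png")[:,:,::-1];b=cv2.imread("pics/scene0.png")[:,:,::-1]
crop("top",a,190,135,365,240,4.5,"pics/topc.png")
crop("scene",b,150,155,320,275,4.6,"pics/scenec.png")
E
```

```text
(no output)
```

View pics/topc.png

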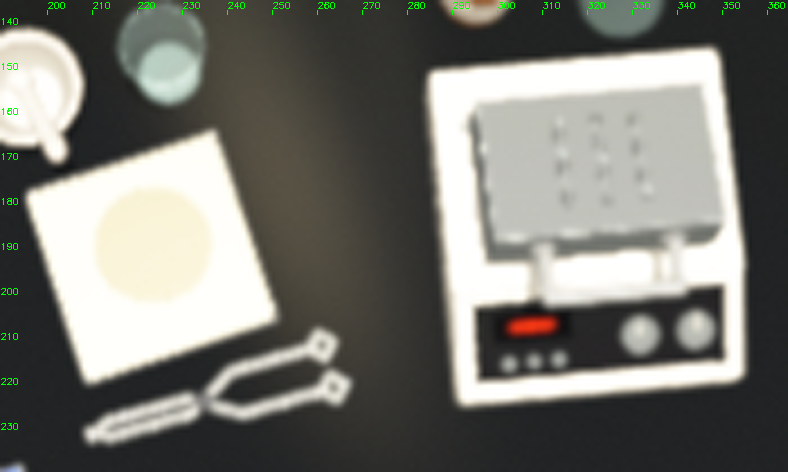

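View pics/scenec.png

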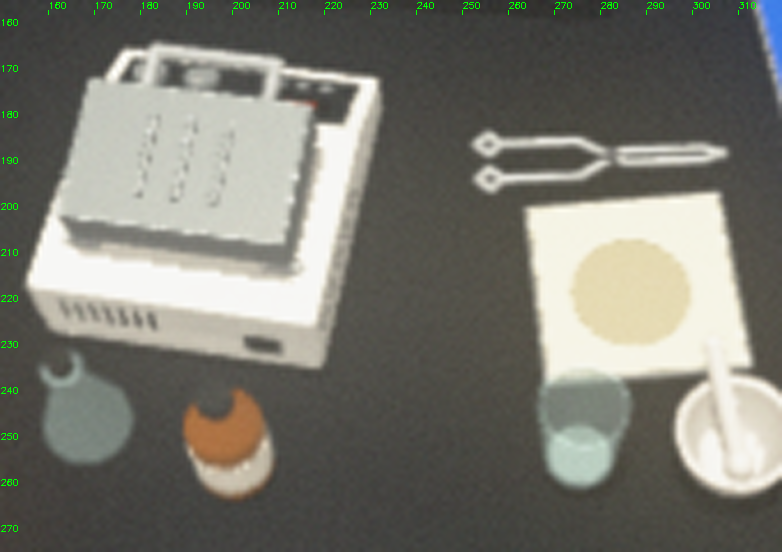

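```bash
python3 - <<'E'
from h import *
T=lambda X,Y:(190+X/4.5-.5,135+Y/4.5-.5)
S=lambda X,Y:(150+X/4.6-.5,155+Y/4.6-.5)
bl=onz("top",T(429,71),86);br=onz("top",T(718,48),86);print("back top",bl,br,np.linalg.norm(bl-br))
print("scene right(y+) back",onz("scene",S(327,324),86),"y-",onz("scene",S(27,285),86))
print(tri(S(327,324),T(429,71)),tri(S(27,285),T(718,48)))
v=bl-br;yaw=np.arctan2(v[1],v[0])-np.pi/2;print("yaw",np.degrees(yaw))
for z in(0,30,50):
  fl=onz("top",T(460,405),z);fr=onz("top",T(744,378),z);print(z,fl,fr,np.linalg.norm(fl-fr))
print("bar",tri(S(150,45),T(688,290)),tri(S(283,63),T(545,300)))
print("bar z117",onz("top",T(545,300),117),onz("top",T(688,290),117))
# board
C=[onz("top",T(*p),10) for p in((26,192),(216,131),(277,320),(89,383))];print("board",np.mean(C,0),np.round(C,1))
C=[onz("scene",S(*p),10) for p in((526,208),(720,193),(750,366),(548,380))];print(np.mean(C,0))
ex=np.array([np.cos(yaw),np.sin(yaw),0]);ey=np.array([-ex[1],ex[0],0])
o=(bl+br)/2-107*ex;o[2]=0;print("heater",o)
hb=o+(62-158)*ex;print("bar pred",hb+[0,0,117])
for n in("top","scene"):
  im=cv2.imread(f"pics/{n}0.png")
  f=3
  im=cv2.resize(im,None,fx=f,fy=f)
  P=[o+a*ex+b*ey+np.array([0,0,86]) for a in(107,) for b in(115,-115)]+[o+107*ex+b*ey for b in(115,-115)]+[o-155*ex+b*ey for b in(115,-115)]+[hb+b*ey+[0,0,117] for b in(-50,50)]
  for p in proj(n,P): cv2.circle(im,tuple(int(v) for v in (p+.5)*f),4,(255,0,255),1)
  c=im[390:720,540:1140] if n=="top" else im[450:780,420:1020]
  cv2.imwrite(f"pics/ov_{n}.png",c)
E
```

```text
back top [658.89558724 -33.12645329  86.        ] [ 681.85439628 -267.04577438   86.        ] 235.0433059945402
scene right(y+) back [654.78637102 -27.78621691  86.        ] y- [ 681.24163598 -266.89016898   86.        ]
(array([657.16311982, -29.86665113,  89.91990389]), np.float64(6.077723100425136)) (array([ 681.60580999, -266.71107203,   86.75273852]), np.float64(0.3041786018256036))
yaw 5.605535986370918
0 [396.739332  -65.9773541   0.       ] [ 421.46009248 -304.36099981    0.        ] 239.66200895879916
30 [395.18643334 -63.18847727  30.        ] [ 419.40132263 -296.69397945   30.        ] 234.75770575947408
50 [394.15116757 -61.32922604  50.        ] [ 418.0288094  -291.58263254   50.        ] 231.48817029325727
bar (array([ 477.87996171, -226.51960818,  148.61829355]), np.float64(3.4209291043353645)) (array([ 468.75852324, -116.8678035 ,  148.20919487]), np.float64(1.279347555069413))
bar z117 [ 472.09313588 -120.65858107  117.        ] [ 481.1487356  -231.90969886  117.        ]
board [517.1408833 191.2749464  10.       ] [[569.6 297.8  10. ]
 [623.4 140.   10. ]
 [464.8  86.6  10. ]
 [410.8 240.7  10. ]]
[519.76416245 190.32557943  10.        ]
heater [ 563.88666932 -160.53777319    0.        ]
bar pred [ 468.34574451 -169.91496289  117.        ]
```

View pics/ov_top.png

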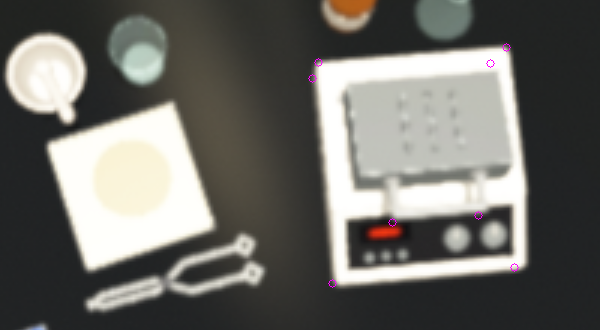

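View pics/ov_scene.png

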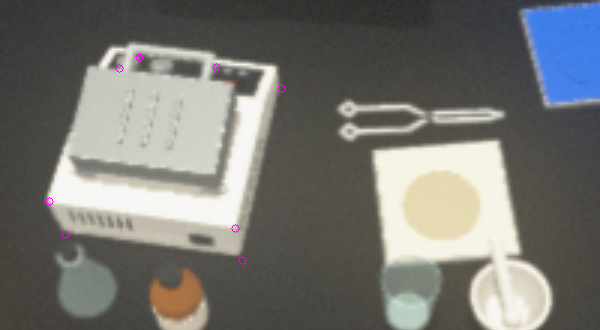

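```bash
python3 - <<'E'
from h import *
b=cv2.imread("pics/scene0.png")[:,:,::-1]
crop("scene",b,80,5,180,85,7,"pics/grip.png")
t=np.array([142.3,-608.3,189.2]);yaw=-1.341
x=np.array([np.cos(yaw),np.sin(yaw),0]);z=np.array([-np.sin(yaw),np.cos(yaw),0]);u=np.array([0,0,1.])
g=t+8*u
P=[g+s*59.5*x for s in(-1,1)]+[g+59*u+s*90*x for s in(-1,1)]+[g+59*u+s*90*z for s in(-1,1)]
print((proj("scene",P)-[80,5]+.5)*7)
E
```

```text
[[424.95126578 534.33190341]
 [240.59135046 537.82948043]
 [449.68325921 457.13023402]
 [163.4962902  463.91262216]
 [339.64341955 367.55857917]
 [268.71824735 559.77977698]]
```

View pics/grip.png

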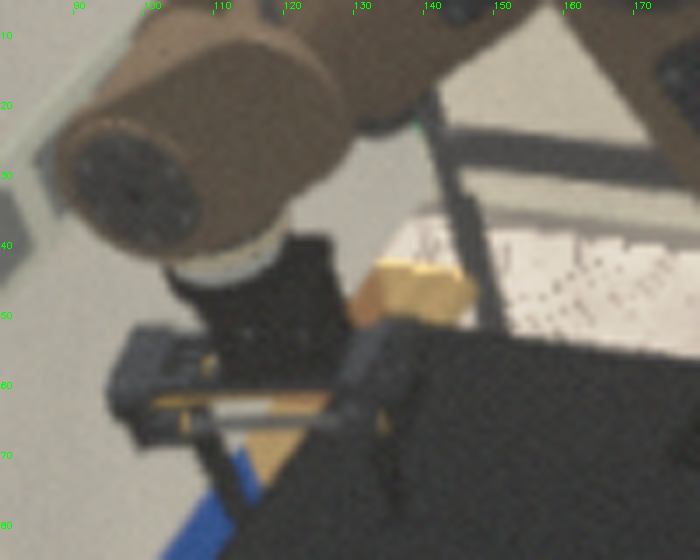

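The crop confirms the gripper body's 180 mm runs along the jaw direction, so I can grip the hood bar with the jaws along heater x. With the hood standing open, the block's T-bar has to be gripped by its ends, jaws along y, to keep the body clear of the hood. The bar triangulates at about (473,-172,148), so the hood is about 0.2 rad ajar.

Emit:
{"method": "jog_arm", "body": {
  "series": [
    {"dx": 0.0275,"dy": 0.0363,"dz": 0.005,"rz": 6.85,"gripper": 0.36},
    {"dx": 0.0275,"dy": 0.0363,"dz": 0.005,"rz": 6.85,"gripper": 0.36},
    {"dx": 0.0275,"dy": 0.0363,"dz": 0.005,"rz": 6.85,"gripper": 0.36},
    {"dx": 0.0275,"dy": 0.0363,"dz": 0.005,"rz": 6.85,"gripper": 0.36},
    {"dx": 0.0275,"dy": 0.0363,"dz": 0.005,"rz": 6.85,"gripper": 0.36},
    {"dx": 0.0275,"dy": 0.0363,"dz": 0.005,"rz": 6.85,"gripper": 0.36},
    {"dx": 0.0275,"dy": 0.0363,"dz": 0.005,"rz": 6.85,"gripper": 0.36},
    {"dx": 0.0275,"dy": 0.0363,"dz": 0.005,"rz": 6.85,"gripper": 0.36},
    {"dx": 0.0275,"dy": 0.0363,"dz": 0.005,"rz": 6.85,"gripper": 0.36},
    {"dx": 0.0275,"dy": 0.0363,"dz": 0.005,"rz": 6.85,"gripper": 0.36},
    {"dx": 0.0275,"dy": 0.0363,"dz": 0.0,"rz": 6.85,"gripper": 0.36},
    {"dx": 0.0275,"dy": 0.0363,"dz": 0.0,"rz": 6.85,"gripper": 0.36}
  ]
}}

```text
$.series[0]: bad value
```

Emit:
{"method": "jog_arm", "body": {
  "series": [
    {"dx": 0.028,"dy": 0.036,"dz": 0.005,"rx": 0,"ry": 0,"rz": 6.8,"gripper": 0.36},
    {"dx": 0.028,"dy": 0.036,"dz": 0.005,"rx": 0,"ry": 0,"rz": 6.8,"gripper": 0.36}
  ]
}}

```text
t: 0.3
eef_pos: [198.3, -535.7, 199.0]
tcp_rot: [-1.57, 0.001, -1.101]
ft_force: [0.3, -1.0, 0.3]
opening: 0.888
```

Emit:
{"method": "jog_arm", "body": {
  "series": [
    {"dx": 0.0275,"dy": 0.0364,"dz": 0.005,"rx": 0,"ry": 0,"rz": 6.85,"gripper": 0.36},
    {"dx": 0.0275,"dy": 0.0364,"dz": 0.005,"rx": 0,"ry": 0,"rz": 6.85,"gripper": 0.36},
    {"dx": 0.0275,"dy": 0.0364,"dz": 0.005,"rx": 0,"ry": 0,"rz": 6.85,"gripper": 0.36},
    {"dx": 0.0275,"dy": 0.0364,"dz": 0.005,"rx": 0,"ry": 0,"rz": 6.85,"gripper": 0.36},
    {"dx": 0.0275,"dy": 0.0364,"dz": 0.005,"rx": 0,"ry": 0,"rz": 6.85,"gripper": 0.36},
    {"dx": 0.0275,"dy": 0.0364,"dz": 0.005,"rx": 0,"ry": 0,"rz": 6.85,"gripper": 0.36},
    {"dx": 0.0275,"dy": 0.0364,"dz": 0.005,"rx": 0,"ry": 0,"rz": 6.85,"gripper": 0.36},
    {"dx": 0.0275,"dy": 0.0364,"dz": 0.005,"rx": 0,"ry": 0,"rz": 6.85,"gripper": 0.36},
    {"dx": 0.0275,"dy": 0.0364,"dz": 0,"rx": 0,"ry": 0,"rz": 6.85,"gripper": 0.36},
    {"dx": 0.0275,"dy": 0.0364,"dz": 0,"rx": 0,"ry": 0,"rz": 6.85,"gripper": 0.36},
    {"dx": 0,"dy": 0,"dz": 0,"rx": 0,"ry": 0,"rz": 0,"gripper": 0.36}
  ]
}}

```text
t: 1.4
eef_pos: [475.4, -168.9, 239.7]
tcp_rot: [-1.57, -0.0, 0.1]
ft_force: [-0.3, -0.8, -0.0]
opening: 0.36
```

```bash
python3 - <<'E'
from h import *
a=env.read_camera("scene")
crop("scene",a,140,110,260,230,5,"pics/s1.png")
s=env.state();print(s["eef_pos"],s["tcp_rot"],s["joints"],s["t"])
t=s["eef_pos"]; print((proj("scene",[t-[0,0,11],t-[0,0,92]])-[140,110]+.5)*5)
E
```

```text
[ 474.26362694 -170.56345886  239.53347676] [-1.57039013e+00  3.61457535e-04  9.62525674e-02] [-4.76450858e-01  2.66034996e-01  1.78081106e+00  1.63662481e-04
  1.09527051e+00 -5.72778315e-01] 1.45
[[271.73891994 216.93049765]
 [287.62665691 285.80510349]]
```

View pics/s1.png

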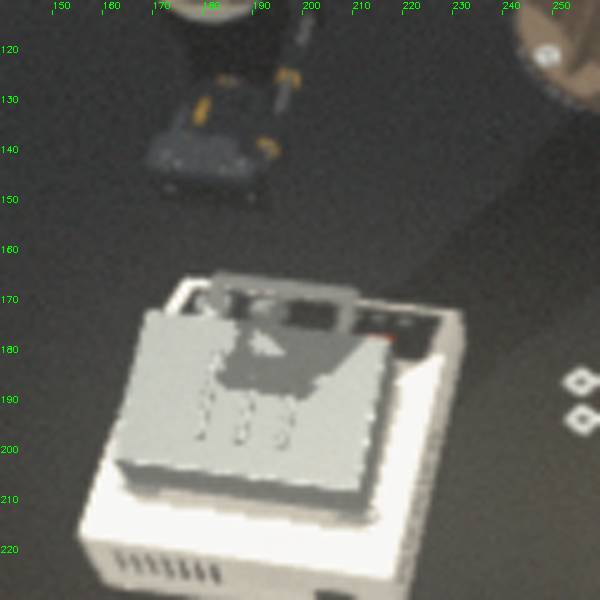

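The gripper is poised over the hood bar. The bar's midpoint appears at crop (285,284) and is predicted at (288,286), so I'm descending and gripping.

Emit:
{"method": "jog_arm", "body": {
  "series": [
    {"dx": -0.001,"dy": 0,"dz": -0.03,"rx": 0,"ry": 0,"rz": 0,"gripper": 0.36},
    {"dx": 0,"dy": 0,"dz": -0.03,"rx": 0,"ry": 0,"rz": 0,"gripper": 0.36},
    {"dx": 0,"dy": 0,"dz": -0.02,"rx": 0,"ry": 0,"rz": 0,"gripper": 0.36},
    {"dx": 0,"dy": 0,"dz": -0.02,"rx": 0,"ry": 0,"rz": 0,"gripper": 0.36},
    {"dx": 0,"dy": 0,"dz": 0,"rx": 0,"ry": 0,"rz": 0,"gripper": 0.36}
  ]
}}

```text
t: 1.95
eef_pos: [470.8, -173.0, 137.8]
tcp_rot: [-1.569, 0.004, 0.09]
ft_force: [0.8, -0.4, 0.4]
opening: 0.355
```

Emit:
{"method": "jog_arm", "body": {
  "series": [
    {"dx": 0,"dy": 0,"dz": 0,"rx": 0,"ry": 0,"rz": 0,"gripper": 0},
    {"dx": 0,"dy": 0,"dz": 0,"rx": 0,"ry": 0,"rz": 0,"gripper": 0},
    {"dx": 0,"dy": 0,"dz": 0,"rx": 0,"ry": 0,"rz": 0,"gripper": 0},
    {"dx": 0,"dy": 0,"dz": 0,"rx": 0,"ry": 0,"rz": 0,"gripper": 0}
  ]
}}

```text
t: 2.35
eef_pos: [472.6, -172.8, 140.6]
tcp_rot: [-1.571, -0.001, 0.092]
ft_force: [0.1, -0.0, 0.7]
opening: 0.08
```

Emit:
{"method": "jog_arm", "body": {
  "series": [
    {"dx": 0,"dy": 0,"dz": 0,"rx": 0,"ry": 0,"rz": 0,"gripper": 0},
    {"dx": 0,"dy": 0,"dz": 0,"rx": 0,"ry": 0,"rz": 0,"gripper": 0}
  ]
}}

```text
t: 2.55
eef_pos: [472.5, -172.6, 140.1]
tcp_rot: [-1.571, -0.0, 0.092]
ft_force: [0.3, -0.4, 0.2]
opening: 0.006
```

```bash
python3 - <<'E'
from h import *
a=env.read_camera("scene")
crop("scene",a,140,110,260,230,5,"pics/s2.png")
s=env.state();print(s["eef_pos"],s["tcp_rot"],s["opening"],s["t"])
t=s["eef_pos"]; print((proj("scene",[t-[0,0,11],t+[0,0,8]])-[140,110]+.5)*5)
E
```

```text
[ 472.42299096 -172.57942637  140.0081998 ] [-1.57095415e+00 -2.92478980e-04  9.19707203e-02] 0.006763359824720242 2.6
[[289.34874809 298.18228108]
 [285.81365327 282.96289647]]
```

View pics/s2.png

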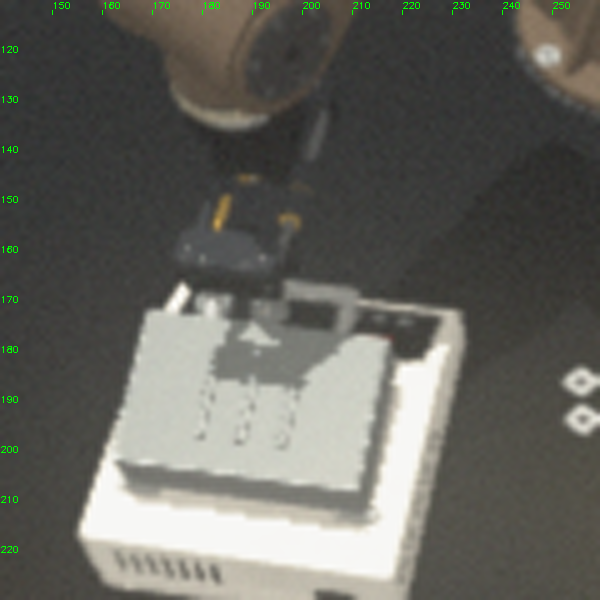

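```bash
python3 - <<'E'
from h import *
a=cv2.imread("pics/scene0.png")
def big(im,x0,y0,x1,y1,f,out,pts=[]):
    im=cv2.resize(im[y0:y1,x0:x1],None,fx=f,fy=f,interpolation=cv2.INTER_LANCZOS4)
    im=np.clip((im.astype(float)/255)**.6*255,0,255).astype(np.uint8)
    for p in pts: cv2.circle(im,(int((p[0]+.5-x0)*f),int((p[1]+.5-y0)*f)),3,(255,0,255),1)
    cv2.imwrite(out,im)
b=env.read_camera("scene")[:,:,::-1]; c=env.read_camera("top")[:,:,::-1]
t=env.state()["eef_pos"]
P=[t-[0,0,11],t+[0,0,8]]
big(b,160,140,240,200,9,"pics/b1.png",proj("scene",P))
big(c,270,130,370,230,6,"pics/b2.png",proj("top",P))
E
```

```text
(no output)
```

View pics/b1.png

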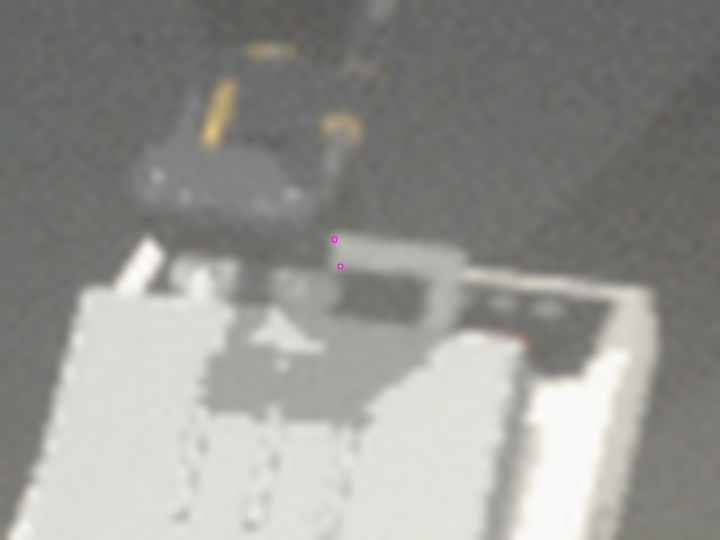

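View pics/b2.png

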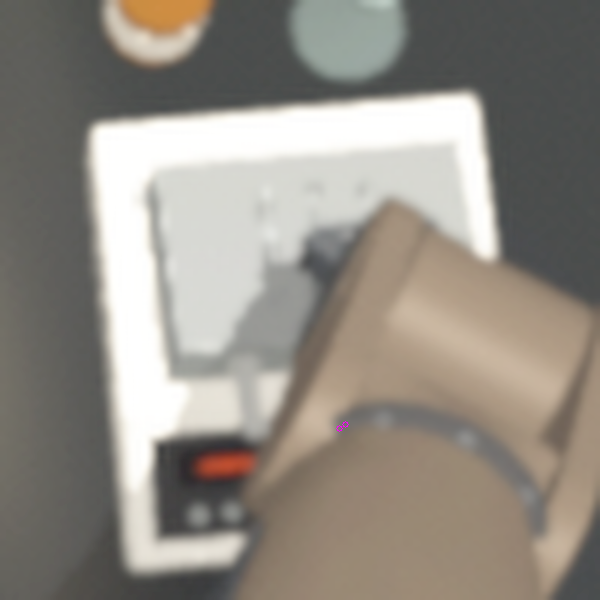

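```bash
python3 - <<'E'
from h import *
s=env.state();t=s["eef_pos"];yaw=s["tcp_rot"][2]
x=np.array([np.cos(yaw),np.sin(yaw),0]);z=np.array([-np.sin(yaw),np.cos(yaw),0]);u=np.array([0,0,1.])
g=t+8*u
def P(a,b,c): return g+a*x+b*z+c*u
L=dict(tip=P(0,0,-19),f_p=P(12,10,-19),f_m=P(12,-10,-19),fb=P(12,0,20),w59p=P(90,37,59),w59m=P(90,-37,59),b59p=P(37,90,59),b59m=P(37,-90,59),c100=P(0,0,100))
for k,v in L.items(): print(k,(proj("scene",[v])[0]-[160,140]+.5)*9)
# same for closed at start image
E
```

```text
tip [340.92361029 266.84067463]
f_p [357.13253655 292.86371862]
f_m [310.56214129 286.92750535]
fb [320.36480675 233.25396419]
w59p [348.50335244 345.29420882]
w59m [162.53549243 321.17429935]
b59p [514.18344824 251.78634182]
b59m [ 71.17310009 196.5505401 ]
c100 [298.69334467  84.36346643]
```

```bash
python3 - <<'E'
from h import *
T=lambda X,Y:(190+X/4.5-.5,135+Y/4.5-.5)
S=lambda X,Y:(150+X/4.6-.5,155+Y/4.6-.5)
for a,b in(((315,103),(492,243)),((92,80),(722,222)),((62,215),(706,85)),((285,243),(473,104))):
  print(tri(S(*a),T(*b)))
print("bar", tri(S(280,66),T(545,297)),tri(S(152,50),T(686,287)))
for n in I: print(n,-I[n]["R"].T@I[n]["t"])
s=env.state();print(s["eef_pos"],s["opening"],s["ft_force"],s["t"])
E
```

```text
(array([509.45581841, -75.39423225, 162.93681797]), np.float64(1.4355359756263653))
(array([ 529.01948836, -252.52025309,  159.73980704]), np.float64(6.8769787415427555))
(array([ 639.17548482, -244.01829419,  134.12263721]), np.float64(2.294483465748033))
(array([621.31806837, -64.94608201, 137.23855954]), np.float64(3.52912057354957))
bar (array([ 471.35937379, -117.8161746 ,  147.14734142]), np.float64(2.882193612694327)) (array([ 480.32282604, -225.07261263,  145.63551318]), np.float64(2.1632823692842718))
scene [1207.71776454  250.98833069 1236.00660347]
top [ 320.85274889   70.30863773 1466.03094804]
[ 472.40207494 -172.55899233  139.90839379] 0.006968153514820253 [-0.01684903  0.30201994 -0.34898296] 2.7
```

```bash
python3 - <<'E'
from h import *
def big(im,x0,y0,x1,y1,f,out,pts=[]):
    im=cv2.resize(im[y0:y1,x0:x1],None,fx=f,fy=f,interpolation=cv2.INTER_LANCZOS4)
    im=np.clip((im.astype(float)/255)**.45*255,0,255).astype(np.uint8)
    for k,p in pts:
        q=(int((p[0]+.5-x0)*f),int((p[1]+.5-y0)*f)); cv2.circle(im,q,3,(255,0,255),1); cv2.putText(im,k,q,0,.4,(0,255,255),1)
    cv2.imwrite(out,im)
a=cv2.imread("pics/scene0.png")
t=np.array([142.3,-608.3,189.2]);yaw=-1.341
x=np.array([np.cos(yaw),np.sin(yaw),0]);z=np.array([-np.sin(yaw),np.cos(yaw),0]);u=np.array([0,0,1.])
g=t+8*u
P=lambda a,b,c:g+a*x+b*z+c*u
L={"t+":P(53,0,-19),"t-":P(-53,0,-19),"g+":P(53,0,0),"g-":P(-53,0,0),"w+":P(90,0,59),"w-":P(-90,0,59),"c150":P(0,0,150),"c200":P(0,0,200),"c59":P(0,0,59)}
big(a,80,20,180,100,8,"pics/b3.png",[(k,proj("scene",[v])[0]) for k,v in L.items()])
E
```

```text
(no output)
```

View pics/b3.png

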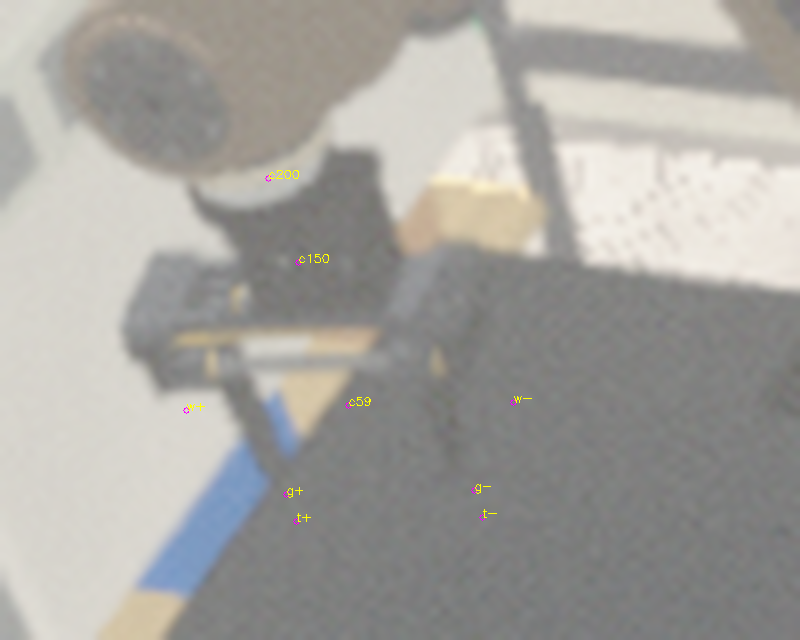

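```bash
python3 - <<'E'
from h import *
def big(im,x0,y0,x1,y1,f,out,pts=[]):
    im=cv2.resize(im[y0:y1,x0:x1],None,fx=f,fy=f,interpolation=cv2.INTER_LANCZOS4)
    im=np.clip((im.astype(float)/255)**.4*255,0,255).astype(np.uint8)
    for k,p in pts:
        q=(int((p[0]+.5-x0)*f),int((p[1]+.5-y0)*f)); cv2.circle(im,q,3,(255,0,255),1); cv2.putText(im,k,q,0,.4,(0,255,255),1)
    cv2.imwrite(out,im)
a=env.read_camera("scene")[:,:,::-1]
s=env.state();t=s["eef_pos"];yaw=s["tcp_rot"][2]
x=np.array([np.cos(yaw),np.sin(yaw),0]);z=np.array([-np.sin(yaw),np.cos(yaw),0]);u=np.array([0,0,1.])
g=t+8*u
P=lambda a,b,c:g+a*x+b*z+c*u
L={"t":P(0,0,-19),"g":P(0,0,0),"w+":P(45,37,59),"w-":P(45,-37,59),"W+":P(45,37,100),"W-":P(45,-37,100),"c150":P(0,0,150),"c200":P(0,0,200),"c59":P(0,0,59)}
big(a,155,100,240,190,9,"pics/b4.png",[(k,proj("scene",[v])[0]) for k,v in L.items()])
E
```

View pics/b4.png

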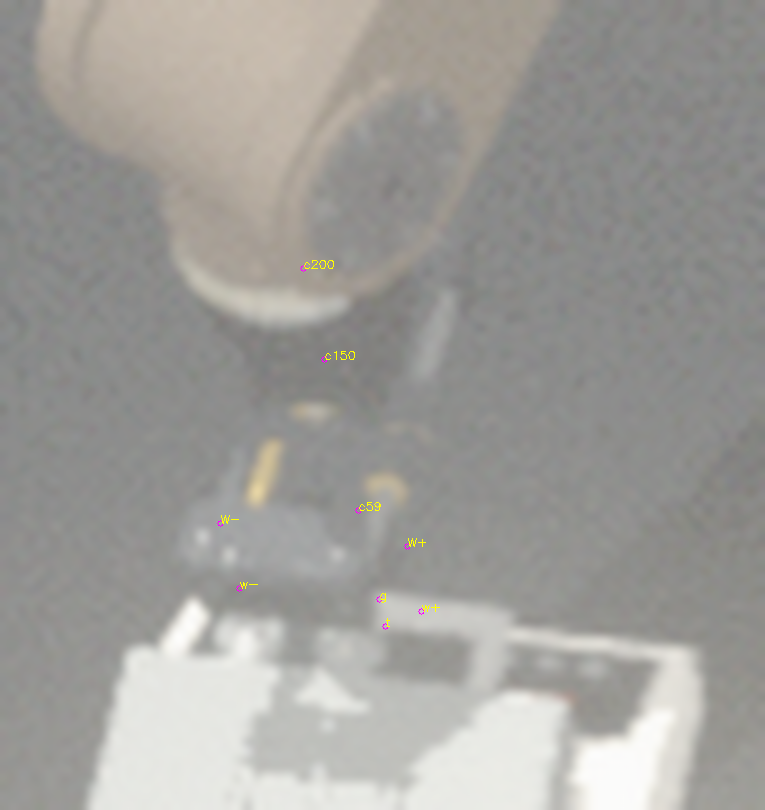

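The jaws closed to 0.006 without touching anything, so the bar was missed even though both views put it at about (476,-171,146). I'll retry a little further in +x and lower, watching the force.

Emit:
{"method": "jog_arm", "body": {
  "series": [
    {"dx": 0.002,"dy": 0,"dz": 0.03,"rx": 0,"ry": 0,"rz": 0,"gripper": 0.32},
    {"dx": 0.002,"dy": 0,"dz": 0.02,"rx": 0,"ry": 0,"rz": 0,"gripper": 0.32},
    {"dx": 0,"dy": 0,"dz": 0,"rx": 0,"ry": 0,"rz": 0,"gripper": 0.32},
    {"dx": 0,"dy": 0,"dz": 0,"rx": 0,"ry": 0,"rz": 0,"gripper": 0.32}
  ]
}}

```text
t: 3.15
eef_pos: [476.2, -172.5, 189.6]
tcp_rot: [-1.571, -0.0, 0.092]
ft_force: [0.3, -0.3, 0.5]
opening: 0.277
```

```bash
python3 - <<'E'
from h import *
def big(im,x0,y0,x1,y1,f,out,pts=[]):
    im=cv2.resize(im[y0:y1,x0:x1],None,fx=f,fy=f,interpolation=cv2.INTER_LANCZOS4)
    im=np.clip((im.astype(float)/255)**.5*255,0,255).astype(np.uint8)
    for k,p in pts:
        q=(int((p[0]+.5-x0)*f),int((p[1]+.5-y0)*f)); cv2.circle(im,q,3,(255,0,255),1); cv2.putText(im,k,q,0,.4,(0,255,255),1)
    cv2.imwrite(out,im)
a=env.read_camera("scene")[:,:,::-1]
s=env.state();t=s["eef_pos"];yaw=s["tcp_rot"][2];print(t,s["opening"],s["ft_force"])
x=np.array([np.cos(yaw),np.sin(yaw),0]);z=np.array([-np.sin(yaw),np.cos(yaw),0]);u=np.array([0,0,1.])
g=t+8*u
P=lambda a,b,c:g+a*x+b*z+c*u
L={"t":P(0,0,-19),"g":P(0,0,0),"f+":P(15,0,-19),"f-":P(-15,0,-19),"bar":[476,-171,146]}
big(a,155,120,240,190,9,"pics/b5.png",[(k,proj("scene",[v])[0]) for k,v in L.items()])
E
```

```text
[ 475.99709752 -172.38965713  189.16686786] 0.30033775509510136 [ 0.0676711   0.15671057 -1.43491193]
```

View pics/b5.png

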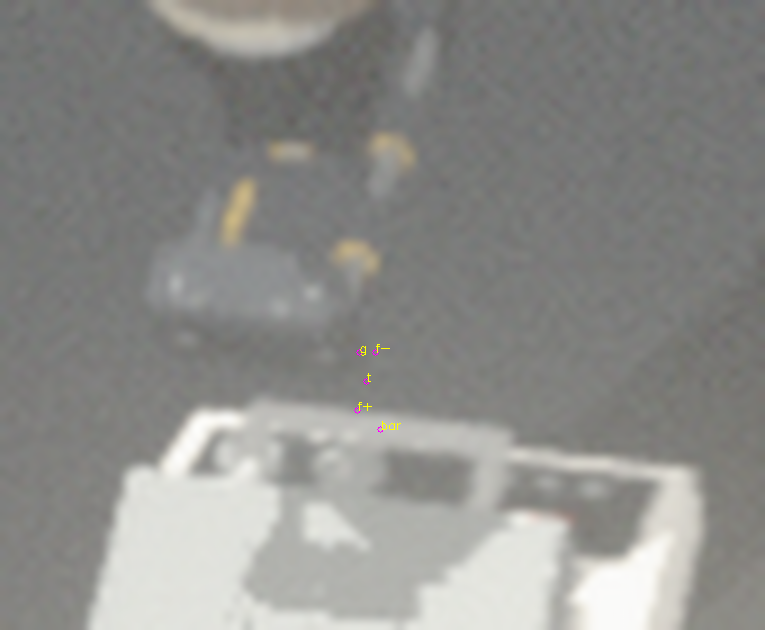

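```bash
python3 - <<'E'
from h import *
a=cv2.imread("pics/s1.png").astype(float);b=cv2.imread("pics/s2.png").astype(float)
f=lambda x:(x/255)**.4
d=(f(b)-f(a)).mean(2)
o=np.clip(128+d*400,0,255).astype(np.uint8)
o=cv2.cvtColor(o,cv2.COLOR_GRAY2BGR)
cv2.circle(o,(289,298),3,(0,0,255),1);cv2.circle(o,(286,283),3,(0,255,0),1)
cv2.imwrite("pics/d.png",o)
print(proj("top",[[0,0,0],[0,0,100],[0,0,200]]),proj("scene",[[0,0,0],[0,0,100],[0,0,200]]))
E
```

```text
[[273.26061906 333.27286865]
 [274.62143314 339.83754848]
 [276.1994109  347.44417854]] [[270.14053331 113.69494022]
 [270.68055052  97.65041771]
 [271.26592129  80.01645397]]
```

View pics/d.png

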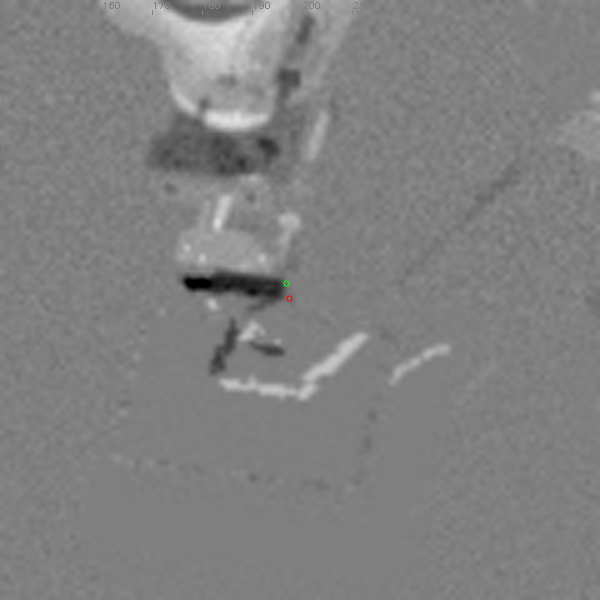

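```bash
python3 - <<'E'
from h import *
t=np.array([472.4,-172.6,140.0]);yaw=.092
x=np.array([np.cos(yaw),np.sin(yaw),0]);z=np.array([-np.sin(yaw),np.cos(yaw),0]);u=np.array([0,0,1.])
g=t+8*u
P=lambda a,b,c:g+a*x+b*z+c*u
for q in((45,37,80),(60,37,80),(75,37,80),(60,-37,80),(0,0,200),(0,0,150)): print(q,(proj("top",[P(*q)])[0]-[270,130]+.5)*6,(proj("scene",[P(*q)])[0]-[155,100]+.5)*9)
s=env.state();print(s["joints"],s["eef_pos"])
# flange tri: base ring
im=env.read_camera("top")[:,:,::-1]
c=cv2.resize(im[130:330,230:400],None,fx=3.8,fy=3.8,interpolation=cv2.INTER_CUBIC);cv2.imwrite("pics/t3.png",np.clip((c/255.)**.5*255,0,255).astype(np.uint8)[:590])
E
```

```text
(45, 37, 80) [295.81077615 329.64539124] [414.59432155 578.5669518 ]
(60, 37, 80) [292.9791588  301.97927872] [405.08928155 609.64097673]
(75, 37, 80) [290.14803531 274.40214388] [395.47181773 641.12383778]
(60, -37, 80) [429.43438235 291.34700838] [218.84930114 586.29385947]
(0, 0, 200) [421.15824026 377.91440129] [303.17526538 268.24712597]
(0, 0, 150) [399.95985993 391.01638827] [323.97749915 359.05470962]
[-4.78036830e-01  3.24076716e-01  1.84507379e+00  4.69895889e-05
  9.73219048e-01 -5.69981677e-01] [ 475.99709752 -172.38965713  189.16686786]
```

View pics/t3.png

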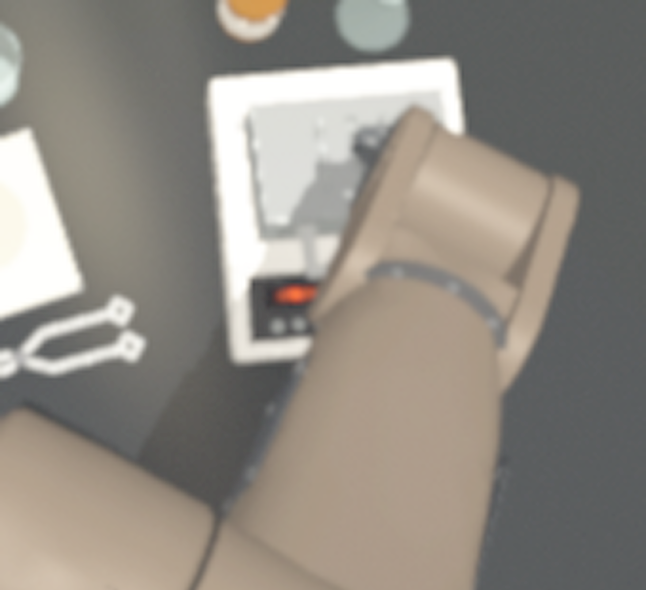

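Emit:
{"method": "jog_arm", "body": {
  "series": [
    {"dx": 0,"dy": 0,"dz": -0.02,"rx": 0,"ry": 0,"rz": 0,"gripper": 0.32},
    {"dx": 0,"dy": 0,"dz": -0.02,"rx": 0,"ry": 0,"rz": 0,"gripper": 0.32},
    {"dx": 0,"dy": 0,"dz": 0,"rx": 0,"ry": 0,"rz": 0,"gripper": 0.32}
  ]
}}

```text
t: 3.55
eef_pos: [475.0, -171.9, 147.2]
tcp_rot: [-1.568, 0.004, 0.092]
ft_force: [0.4, -0.8, 0.0]
opening: 0.32
```

Emit:
{"method": "jog_arm", "body": {
  "series": [
    {"dx": 0,"dy": 0,"dz": -0.01,"rx": 0,"ry": 0,"rz": 0,"gripper": 0.32},
    {"dx": 0,"dy": 0,"dz": -0.01,"rx": 0,"ry": 0,"rz": 0,"gripper": 0.32},
    {"dx": 0,"dy": 0,"dz": -0.007,"rx": 0,"ry": 0,"rz": 0,"gripper": 0.32}
  ]
}}

```text
t: 3.85
eef_pos: [476.3, -172.6, 122.2]
tcp_rot: [-1.571, 0.0, 0.092]
ft_force: [-0.0, -1.0, 0.1]
opening: 0.319
```

Emit:
{"method": "jog_arm", "body": {
  "series": [
    {"dx": 0,"dy": 0,"dz": 0,"rx": 0,"ry": 0,"rz": 0,"gripper": 0},
    {"dx": 0,"dy": 0,"dz": 0,"rx": 0,"ry": 0,"rz": 0,"gripper": 0},
    {"dx": 0,"dy": 0,"dz": 0,"rx": 0,"ry": 0,"rz": 0,"gripper": 0},
    {"dx": 0,"dy": 0,"dz": 0,"rx": 0,"ry": 0,"rz": 0,"gripper": 0},
    {"dx": 0,"dy": 0,"dz": 0,"rx": 0,"ry": 0,"rz": 0,"gripper": 0}
  ]
}}

```text
t: 4.35
eef_pos: [475.5, -172.7, 123.1]
tcp_rot: [-1.571, 0.002, 0.092]
ft_force: [-5.2, -2.5, 2.0]
opening: 0.111
```

Emit:
{"method": "jog_arm", "body": {
  "series": [
    {"dx": 0,"dy": 0,"dz": 0,"rx": 0,"ry": 0,"rz": 0,"gripper": 0}
  ]
}}

```text
t: 4.45
eef_pos: [475.5, -172.7, 123.1]
tcp_rot: [-1.571, 0.002, 0.092]
ft_force: [-6.1, -2.0, 1.5]
opening: 0.113
```

```bash
python3 - <<'E'
from h import *
s=env.state();print(s["eef_pos"],s["opening"],s["ft_force"],s["moment"],s["t"])
a=env.read_camera("scene")
crop("scene",a,140,110,260,230,5,"pics/s3.png")
E
```

```text
[ 475.45240497 -172.67886173  123.1115461 ] 0.11285263866824818 [-6.12691114 -1.98325633  1.48715997] [-0.44983596  1.00415824  0.10436912] 4.45
```

View pics/s3.png

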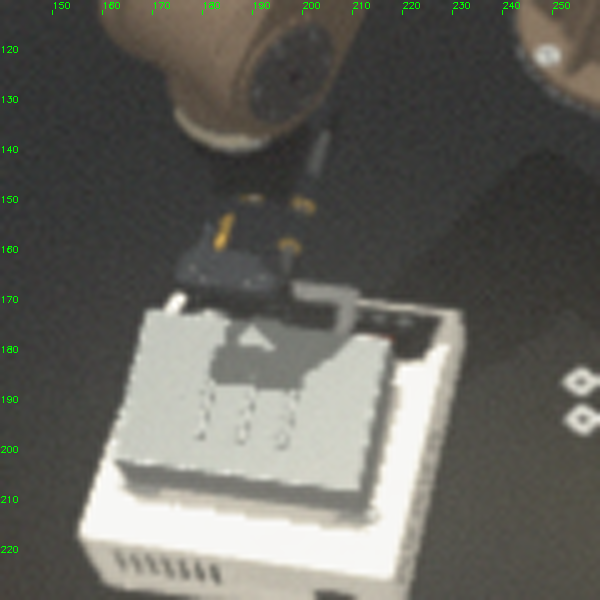

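The jaws now hold the bar at opening 0.113, though probably near the fingertips. I'll regrip 12 mm deeper.

Emit:
{"method": "jog_arm", "body": {
  "series": [
    {"dx": 0,"dy": 0,"dz": 0,"rx": 0,"ry": 0,"rz": 0,"gripper": 0.28},
    {"dx": 0,"dy": 0,"dz": 0,"rx": 0,"ry": 0,"rz": 0,"gripper": 0.28},
    {"dx": 0,"dy": 0,"dz": -0.006,"rx": 0,"ry": 0,"rz": 0,"gripper": 0.28},
    {"dx": 0,"dy": 0,"dz": -0.006,"rx": 0,"ry": 0,"rz": 0,"gripper": 0.28},
    {"dx": 0,"dy": 0,"dz": 0,"rx": 0,"ry": 0,"rz": 0,"gripper": 0.28}
  ]
}}

```text
t: 5.0
eef_pos: [476.0, -172.3, 109.9]
tcp_rot: [-1.57, 0.001, 0.092]
ft_force: [0.4, -0.6, 0.3]
opening: 0.281
```

Emit:
{"method": "jog_arm", "body": {
  "series": [
    {"dx": 0,"dy": 0,"dz": 0,"rx": 0,"ry": 0,"rz": 0,"gripper": 0},
    {"dx": 0,"dy": 0,"dz": 0,"rx": 0,"ry": 0,"rz": 0,"gripper": 0},
    {"dx": 0,"dy": 0,"dz": 0,"rx": 0,"ry": 0,"rz": 0,"gripper": 0},
    {"dx": 0,"dy": 0,"dz": 0,"rx": 0,"ry": 0,"rz": 0,"gripper": 0},
    {"dx": 0,"dy": 0,"dz": 0,"rx": 0,"ry": 0,"rz": 0,"gripper": 0}
  ]
}}

```text
t: 5.5
eef_pos: [475.4, -172.6, 110.8]
tcp_rot: [-1.57, 0.002, 0.092]
ft_force: [-5.1, -2.4, 2.1]
opening: 0.116
```

```bash
python3 - <<'E'
import numpy as np
f=np.radians(np.linspace(22.5,105.5,25));x=-160.8*np.cos(f);z=160.8*np.sin(f)
for i in range(24):
  d=x[i+1]-x[i];print(i,round(d*.9956/1000,4),round(d*.094/1000,4),round((z[i+1]-z[i])/1000,4),end=" | ")
E
```

```text
0 0.004 0.0004 0.0088 | 1 0.0045 0.0004 0.0086 | 2 0.005 0.0005 0.0083 | 3 0.0055 0.0005 0.008 | 4 0.006 0.0006 0.0076 | 5 0.0064 0.0006 0.0073 | 6 0.0068 0.0006 0.0069 | 7 0.0072 0.0007 0.0064 | 8 0.0076 0.0007 0.006 | 9 0.0079 0.0008 0.0055 | 10 0.0083 0.0008 0.005 | 11 0.0086 0.0008 0.0045 | 12 0.0088 0.0008 0.004 | 13 0.009 0.0009 0.0034 | 14 0.0092 0.0009 0.0029 | 15 0.0094 0.0009 0.0023 | 16 0.0095 0.0009 0.0018 | 17 0.0096 0.0009 0.0012 | 18 0.0096 0.0009 0.0006 | 19 0.0097 0.0009 0.0 | 20 0.0096 0.0009 -0.0006 | 21 0.0096 0.0009 -0.0012 | 22 0.0095 0.0009 -0.0017 | 23 0.0094 0.0009 -0.0023 |
```

Emit:
{"method": "jog_arm", "body": {
  "series": [
    {"dx": 0.004,"dy": 0.0004,"dz": 0.0088,"rx": 0,"ry": 0,"rz": 0,"gripper": 0},
    {"dx": 0.0045,"dy": 0.0004,"dz": 0.0086,"rx": 0,"ry": 0,"rz": 0,"gripper": 0},
    {"dx": 0.005,"dy": 0.0005,"dz": 0.0083,"rx": 0,"ry": 0,"rz": 0,"gripper": 0},
    {"dx": 0.0055,"dy": 0.0005,"dz": 0.008,"rx": 0,"ry": 0,"rz": 0,"gripper": 0}
  ]
}}

```text
t: 5.9
eef_pos: [493.0, -170.8, 144.6]
tcp_rot: [-1.57, 0.005, 0.093]
ft_force: [-13.0, -4.9, 4.7]
opening: 0.118
```

Emit:
{"method": "jog_arm", "body": {
  "series": [
    {"dx": 0.002,"dy": 0.0002,"dz": 0.009,"rx": 0,"ry": 0,"rz": 0,"gripper": 0},
    {"dx": 0.003,"dy": 0.0003,"dz": 0.0086,"rx": 0,"ry": 0,"rz": 0,"gripper": 0},
    {"dx": 0.005,"dy": 0.0005,"dz": 0.0083,"rx": 0,"ry": 0,"rz": 0,"gripper": 0},
    {"dx": 0.0055,"dy": 0.0005,"dz": 0.008,"rx": 0,"ry": 0,"rz": 0,"gripper": 0}
  ]
}}

```text
t: 6.3
eef_pos: [516.2, -169.1, 176.5]
tcp_rot: [-1.571, -0.01, 0.091]
ft_force: [38.5, 0.6, -48.4]
opening: 0.121
```

Emit:
{"method": "jog_arm", "body": {
  "series": [
    {"dx": 0.0045,"dy": 0.0004,"dz": -0.002,"rx": 0,"ry": 0,"rz": 0,"gripper": 0},
    {"dx": 0.007,"dy": 0.0007,"dz": 0.0064,"rx": 0,"ry": 0,"rz": 0,"gripper": 0}
  ]
}}

```text
t: 6.5
eef_pos: [522.4, -168.3, 182.1]
tcp_rot: [-1.571, 0.001, 0.092]
ft_force: [6.7, -3.9, -12.7]
opening: 0.12
```

Emit:
{"method": "jog_arm", "body": {
  "series": [
    {"dx": 0.0076,"dy": 0.0007,"dz": 0.006,"rx": 0,"ry": 0,"rz": 0,"gripper": 0},
    {"dx": 0.0079,"dy": 0.0008,"dz": 0.0055,"rx": 0,"ry": 0,"rz": 0,"gripper": 0},
    {"dx": 0.0083,"dy": 0.0008,"dz": 0.005,"rx": 0,"ry": 0,"rz": 0,"gripper": 0},
    {"dx": 0.0086,"dy": 0.0008,"dz": 0.0045,"rx": 0,"ry": 0,"rz": 0,"gripper": 0}
  ]
}}

```text
t: 6.9
eef_pos: [555.0, -165.1, 204.2]
tcp_rot: [-1.571, 0.001, 0.092]
ft_force: [0.9, -3.4, -9.0]
opening: 0.121
```

Emit:
{"method": "jog_arm", "body": {
  "series": [
    {"dx": 0.0088,"dy": 0.0008,"dz": 0.004,"rx": 0,"ry": 0,"rz": 0,"gripper": 0},
    {"dx": 0.009,"dy": 0.0009,"dz": 0.0034,"rx": 0,"ry": 0,"rz": 0,"gripper": 0},
    {"dx": 0.0092,"dy": 0.0009,"dz": 0.0029,"rx": 0,"ry": 0,"rz": 0,"gripper": 0},
    {"dx": 0.0094,"dy": 0.0009,"dz": 0.0023,"rx": 0,"ry": 0,"rz": 0,"gripper": 0}
  ]
}}

```text
t: 7.3
eef_pos: [591.9, -161.6, 217.5]
tcp_rot: [-1.571, -0.001, 0.092]
ft_force: [-3.4, -3.5, 0.0]
opening: 0.116
```

Emit:
{"method": "jog_arm", "body": {
  "series": [
    {"dx": 0.0095,"dy": 0.0009,"dz": 0.0018,"rx": 0,"ry": 0,"rz": 0,"gripper": 0},
    {"dx": 0.0096,"dy": 0.0009,"dz": 0.0012,"rx": 0,"ry": 0,"rz": 0,"gripper": 0},
    {"dx": 0.0096,"dy": 0.0009,"dz": 0.0006,"rx": 0,"ry": 0,"rz": 0,"gripper": 0},
    {"dx": 0.0097,"dy": 0.0009,"dz": 0,"rx": 0,"ry": 0,"rz": 0,"gripper": 0}
  ]
}}

```text
t: 7.7
eef_pos: [630.4, -157.9, 220.0]
tcp_rot: [-1.571, -0.0, 0.092]
ft_force: [-3.3, -2.2, 1.8]
opening: 0.118
```

Emit:
{"method": "jog_arm", "body": {
  "series": [
    {"dx": 0.0096,"dy": 0.0009,"dz": -0.0006,"rx": 0,"ry": 0,"rz": 0,"gripper": 0},
    {"dx": 0.0096,"dy": 0.0009,"dz": -0.0012,"rx": 0,"ry": 0,"rz": 0,"gripper": 0}
  ]
}}

```text
t: 7.9
eef_pos: [649.7, -156.1, 218.1]
tcp_rot: [-1.571, -0.0, 0.092]
ft_force: [-1.5, -0.5, 2.1]
opening: 0.117
```

```bash
python3 - <<'E'
import numpy as np
from scipy.optimize import least_squares
P=np.array([[475.4,110.8],[493,144.6],[516.2,176.5],[522.4,182.1],[555,204.2],[591.9,217.5]])
r=least_squares(lambda p:np.hypot(P[:,0]/.9956-p[0],P[:,1]-p[1])-160.8,[620,70]);print(r.x,r.fun)
print("phi",np.degrees(np.arctan2(P[:,1]-r.x[1],r.x[0]-P[:,0]/.9956)))
E
```

```text
[631.06526104  61.08613684] [ 0.6108085  -1.30172647  0.43121312  0.30887389  0.13592944 -0.17262193]
phi [17.93849403 31.5742828  45.7111215  48.68844035 62.78038892 76.84762856]
```

Emit:
{"method": "jog_arm", "body": {
  "series": [
    {"dx": 0.0095,"dy": 0.0009,"dz": -0.0017,"rx": 0,"ry": 0,"rz": 0,"gripper": 0},
    {"dx": 0.0094,"dy": 0.0009,"dz": -0.0023,"rx": 0,"ry": 0,"rz": 0,"gripper": 0}
  ]
}}

```text
t: 8.1
eef_pos: [666.9, -154.5, 214.2]
tcp_rot: [-1.571, 0.004, 0.092]
ft_force: [-56.5, -4.8, 42.4]
opening: 0.125
```

Emit:
{"method": "jog_arm", "body": {
  "series": [
    {"dx": 0.003,"dy": 0.0003,"dz": -0.0008,"rx": 0,"ry": 0,"rz": 0,"gripper": 0}
  ]
}}

```text
t: 8.2
eef_pos: [666.4, -154.5, 214.3]
tcp_rot: [-1.57, 0.012, 0.092]
ft_force: [-45.6, -4.2, 31.0]
opening: 0.117
```

The x force has risen to about -50 N, so the hood is on its stop. I'm releasing it and lifting clear.

Emit:
{"method": "jog_arm", "body": {
  "series": [
    {"dx": 0,"dy": 0,"dz": 0,"rx": 0,"ry": 0,"rz": 0,"gripper": 0.35},
    {"dx": 0,"dy": 0,"dz": 0,"rx": 0,"ry": 0,"rz": 0,"gripper": 0.35},
    {"dx": -0.002,"dy": 0,"dz": 0,"rx": 0,"ry": 0,"rz": 0,"gripper": 0.35},
    {"dx": 0,"dy": 0,"dz": 0.025,"rx": 0,"ry": 0,"rz": 0,"gripper": 0.35},
    {"dx": 0,"dy": 0,"dz": 0.04,"rx": 0,"ry": 0,"rz": 0,"gripper": 0.35},
    {"dx": -0.02,"dy": 0,"dz": 0.04,"rx": 0,"ry": 0,"rz": 0,"gripper": 0.35},
    {"dx": -0.045,"dy": 0,"dz": 0,"rx": 0,"ry": 0,"rz": 0,"gripper": 0.5},
    {"dx": -0.045,"dy": 0,"dz": 0,"rx": 0,"ry": 0,"rz": 0,"gripper": 0.68},
    {"dx": -0.045,"dy": 0,"dz": 0,"rx": 0,"ry": 0,"rz": 0,"gripper": 0.68},
    {"dx": -0.045,"dy": 0,"dz": 0,"rx": 0,"ry": 0,"rz": 0,"gripper": 0.68}
  ]
}}

```text
t: 9.2
eef_pos: [467.5, -153.6, 318.1]
tcp_rot: [-1.571, -0.001, 0.092]
ft_force: [-0.1, -1.4, 0.2]
opening: 0.627
```

```bash
python3 - <<'E'
from h import *
s=env.state();print(s["eef_pos"],s["opening"],s["ft_force"],s["joints"],s["t"])
a=env.read_camera("scene")
crop("scene",a,140,110,260,230,5,"pics/s4.png")
a=env.read_camera("top")
crop("top",a,270,125,380,235,5,"pics/t4.png")
E
```

```text
[ 467.45762401 -153.62478693  318.11012523] 0.6271984722531951 [-0.0561083  -1.40226675  0.23594442] [-4.52253837e-01  1.81612984e-01  1.67982982e+00  6.90040409e-04
  1.27948229e+00 -5.44738458e-01] 9.2
```

View pics/s4.png

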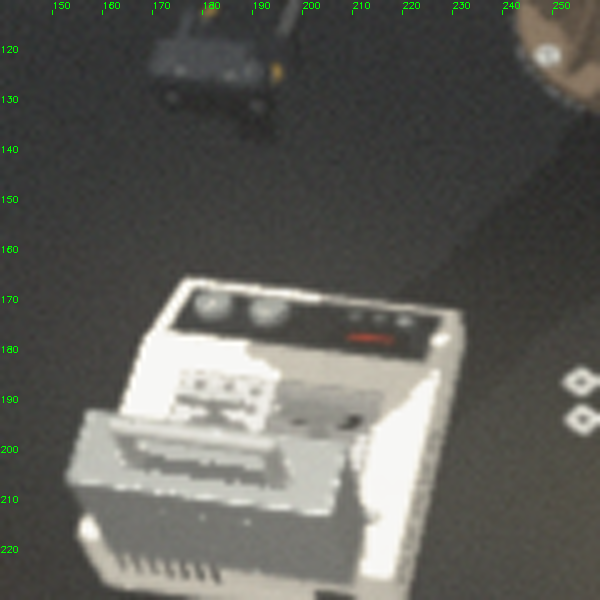

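View pics/t4.png

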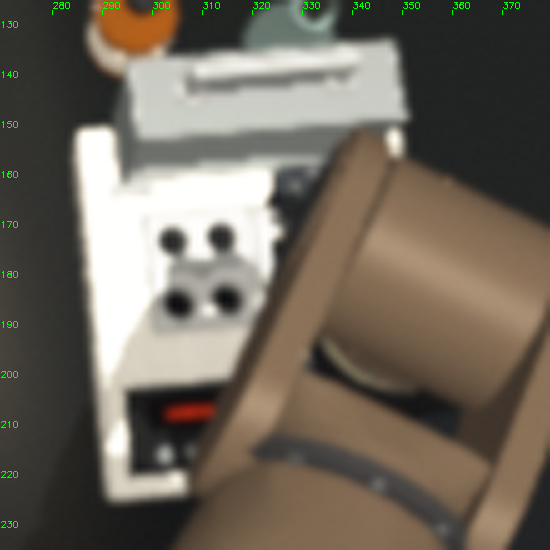

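```bash
python3 - <<'E'
from h import *
T=lambda X,Y:(270+X/5-.5,125+Y/5-.5)
W=[onz("top",T(*p),85) for p in((173,241),(222,238),(178,304),(228,298))];print(np.round(W,1),np.mean(W,0))
yaw=np.radians(5.4);ex=np.array([np.cos(yaw),np.sin(yaw)]);ey=np.array([-ex[1],ex[0]])
c=np.mean(W,0)[:2];print("o from wells",c-39*ey)
print("bar px pred top",(proj("top",[[*c,120]])-[270,125]+.5)*5,"scene",(proj("scene",[[*c,120]])-[140,110]+.5)*5)
# hood bar now in scene/top ; expected z 242
S=lambda X,Y:(140+X/5-.5,110+Y/5-.5)
print(tri(S(112,425),T(355,65)),tri(S(285,440),T(195,73)))
E
python3 - <<'E'
import cv2
a=cv2.imread("pics/t4.png")[200:350,130:290];cv2.imwrite("pics/t4z.png",cv2.resize(a,None,fx=4,fy=4,interpolation=cv2.INTER_CUBIC))
E
```

```text
[[ 577.9 -102.4   85. ]
 [ 580.6 -137.7   85. ]
 [ 532.4 -105.8   85. ]
 [ 537.2 -141.7   85. ]] [ 557.01695675 -121.90677643   85.        ]
o from wells [ 560.68718097 -160.73369305]
bar px pred top [[207.16616685 261.80921123]] scene [[317.96180637 410.46959266]]
(array([ 668.64242909, -206.22083078,  237.01000314]), np.float64(7.199766724045771)) (array([657.09840802, -95.1339822 , 245.81925866]), np.float64(4.058523806156077))
```

View pics/t4z.png

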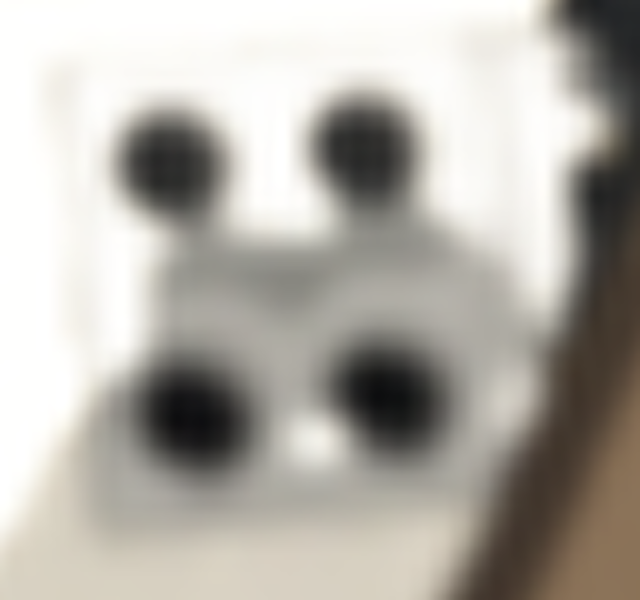

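The hood is fully back. The four-well block is the left one, with wells around (310,178) in the top view and its centre at about (559,-122). Next I turn the jaws onto the y axis and approach from above.

Emit:
{"method": "jog_arm", "body": {
  "series": [
    {"dx": 0.009,"dy": 0.003,"dz": 0,"rx": 0,"ry": 0,"rz": -8.2,"gripper": 0.68},
    {"dx": 0.009,"dy": 0.003,"dz": 0,"rx": 0,"ry": 0,"rz": -8.2,"gripper": 0.68},
    {"dx": 0.009,"dy": 0.003,"dz": 0,"rx": 0,"ry": 0,"rz": -8.2,"gripper": 0.68},
    {"dx": 0.009,"dy": 0.003,"dz": 0,"rx": 0,"ry": 0,"rz": -8.2,"gripper": 0.68},
    {"dx": 0.009,"dy": 0.003,"dz": 0,"rx": 0,"ry": 0,"rz": -8.2,"gripper": 0.68},
    {"dx": 0.009,"dy": 0.003,"dz": 0,"rx": 0,"ry": 0,"rz": -8.2,"gripper": 0.68},
    {"dx": 0.009,"dy": 0.003,"dz": 0,"rx": 0,"ry": 0,"rz": -8.2,"gripper": 0.68},
    {"dx": 0.009,"dy": 0.003,"dz": 0,"rx": 0,"ry": 0,"rz": -8.2,"gripper": 0.68},
    {"dx": 0.009,"dy": 0.003,"dz": -0.02,"rx": 0,"ry": 0,"rz": -8.2,"gripper": 0.68},
    {"dx": 0.009,"dy": 0.003,"dz": -0.04,"rx": 0,"ry": 0,"rz": -8.2,"gripper": 0.68},
    {"dx": 0.002,"dy": 0.001,"dz": -0.04,"rx": 0,"ry": 0,"rz": -8.2,"gripper": 0.68},
    {"dx": 0,"dy": 0,"dz": 0,"rx": 0,"ry": 0,"rz": 0,"gripper": 0.68}
  ]
}}

```text
t: 10.5
eef_pos: [559.7, -122.0, 213.7]
tcp_rot: [-1.578, 0.004, -1.484]
ft_force: [-0.6, 0.5, 0.2]
opening: 0.68
```

```bash
python3 - <<'E'
from h import *
s=env.state();print(s["eef_pos"],s["tcp_rot"],s["opening"],s["ft_force"],s["joints"],s["t"])
def big(im,x0,y0,x1,y1,f,out,pts=[],gm=.6):
    im=cv2.resize(im[y0:y1,x0:x1],None,fx=f,fy=f,interpolation=cv2.INTER_LANCZOS4)
    im=np.clip((im.astype(float)/255)**gm*255,0,255).astype(np.uint8)
    for k,p in pts:
        q=(int((p[0]+.5-x0)*f),int((p[1]+.5-y0)*f)); cv2.circle(im,q,3,(255,0,255),1); cv2.putText(im,k,q,0,.4,(0,0,255),1)
    cv2.imwrite(out,im)
t=s["eef_pos"];yaw=s["tcp_rot"][2]
x=np.array([np.cos(yaw),np.sin(yaw),0]);u=np.array([0,0,1.]);g=t+8*u
pt=lambda n:[(k,proj(n,[v])[0]) for k,v in {"ft1":g+32*x-19*u,"ft2":g-32*x-19*u,"bar":np.array([559,-122,120.])}.items()]
a=env.read_camera("scene")[:,:,::-1];big(a,150,130,250,220,7,"pics/s5.png",pt("scene"))
a=env.read_camera("top")[:,:,::-1];big(a,270,125,370,225,5.9,"pics/t5.png",pt("top"),1)
E
```

```text
[ 559.68322234 -122.01130511  213.67168613] [-1.57788853  0.00358375 -1.48416484] 0.6796442587051311 [-0.63833891  0.48489757  0.19451185] [-3.30152556e-01  3.96280237e-01  1.65357576e+00  4.55432062e-04
  1.09967255e+00  1.15379125e+00] 10.5
```

View pics/s5.png

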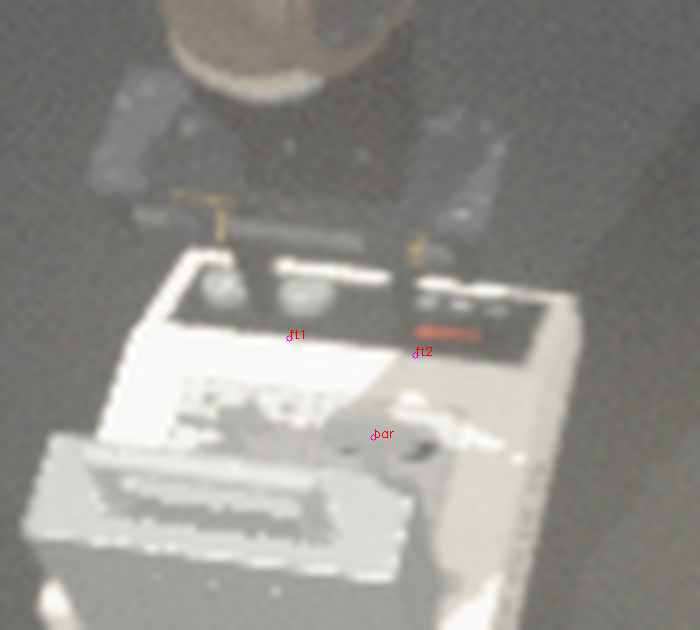

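View pics/t5.png

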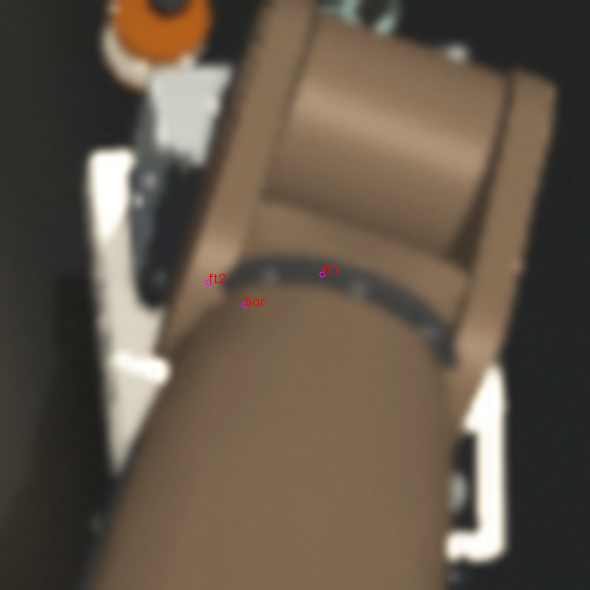

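```bash
python3 - <<'E'
from h import *
t=np.array([559.7,-122,213.7]);yaw=-1.484
x=np.array([np.cos(yaw),np.sin(yaw),0]);z=np.array([-np.sin(yaw),np.cos(yaw),0]);u=np.array([0,0,1.])
g=t+8*u
P=lambda a,b,c:g+a*x+b*z+c*u
for q in((-75,0,59),(-75,0,100),(-75,37,80),(-75,-37,80),(-90,0,80)): print(q,"top",(proj("top",[P(*q)])[0]-[270,125]+.5)*5.9,)
for q in((-75,0,59),(-75,0,100),(75,0,59),(75,0,100),(0,0,59),(0,0,100),(0,0,200),(-38,10,-19),(38,10,-19),(-38,10,30),(38,10,30)):print(q,"scene",(proj("scene",[P(*q)])[0]-[150,130]+.5)*7)
E
```

```text
(-75, 0, 59) top [145.36481365 261.49277162]
(-75, 0, 100) top [153.39409946 245.9263243 ]
(-75, 37, 80) top [143.04041186 183.20726419]
(-75, -37, 80) top [155.79972886 324.73455938]
(-90, 0, 80) top [120.29701388 255.73945665]
(-75, 0, 59) scene [486.51163238 272.04830492]
(-75, 0, 100) scene [478.32959422 217.60234422]
(75, 0, 59) scene [175.9503052 231.8439841]
(75, 0, 100) scene [159.11719371 177.2752063 ]
(0, 0, 59) scene [329.68777623 251.693735  ]
(0, 0, 100) scene [317.06620104 197.14784356]
(0, 0, 200) scene [283.23941082  50.08395019]
(-38, 10, -19) scene [422.35971637 374.28364249]
(38, 10, -19) scene [272.14599208 353.90095075]
(-38, 10, 30) scene [410.84504972 315.68282717]
(38, 10, 30) scene [255.79374217 295.13954397]
```

Finger and wing positions now match the predictions in both views, so the xy is good. The fingertips look a bit shorter than nominal, so I'll grip with the bar about 16 mm above the TCP.

Emit:
{"method": "jog_arm", "body": {
  "series": [
    {"dx": 0,"dy": 0,"dz": -0.04,"rx": 0,"ry": 0,"rz": 0,"gripper": 0.68},
    {"dx": 0,"dy": 0,"dz": -0.03,"rx": 0,"ry": 0,"rz": 0.4,"gripper": 0.68},
    {"dx": 0,"dy": 0,"dz": -0.01,"rx": 0,"ry": 0,"rz": 0,"gripper": 0.68},
    {"dx": 0,"dy": 0,"dz": -0.01,"rx": 0,"ry": 0,"rz": 0,"gripper": 0.68}
  ]
}}

```text
t: 11.0
eef_pos: [561.9, -123.5, 129.9]
tcp_rot: [-1.568, -0.001, -1.474]
ft_force: [0.4, -0.1, -0.0]
opening: 0.679
```

Emit:
{"method": "jog_arm", "body": {
  "series": [
    {"dx": 0,"dy": 0,"dz": -0.007,"rx": 0,"ry": 0,"rz": 0,"gripper": 0.68},
    {"dx": 0,"dy": 0,"dz": -0.007,"rx": 0,"ry": 0,"rz": 0,"gripper": 0.68},
    {"dx": 0,"dy": 0,"dz": -0.006,"rx": 0,"ry": 0,"rz": 0,"gripper": 0.68},
    {"dx": 0,"dy": 0,"dz": 0,"rx": 0,"ry": 0,"rz": 0,"gripper": 0.68}
  ]
}}

```text
t: 11.4
eef_pos: [560.6, -123.1, 108.1]
tcp_rot: [-1.571, 0.0, -1.475]
ft_force: [0.7, -0.1, 0.2]
opening: 0.682
```

Emit:
{"method": "jog_arm", "body": {
  "series": [
    {"dx": 0,"dy": 0,"dz": -0.003,"rx": 0,"ry": 0,"rz": 0,"gripper": 0.68},
    {"dx": 0,"dy": 0,"dz": 0,"rx": 0,"ry": 0,"rz": 0,"gripper": 0},
    {"dx": 0,"dy": 0,"dz": 0,"rx": 0,"ry": 0,"rz": 0,"gripper": 0},
    {"dx": 0,"dy": 0,"dz": 0,"rx": 0,"ry": 0,"rz": 0,"gripper": 0},
    {"dx": 0,"dy": 0,"dz": 0,"rx": 0,"ry": 0,"rz": 0,"gripper": 0}
  ]
}}

```text
t: 11.9
eef_pos: [560.7, -123.1, 105.6]
tcp_rot: [-1.571, -0.0, -1.475]
ft_force: [-0.7, 0.6, 0.4]
opening: 0.405
```

Opening 0.405 is less than the 50 mm bar, so it isn't between the pads. I'll reopen and look.

Emit:
{"method": "jog_arm", "body": {
  "series": [
    {"dx": 0,"dy": 0,"dz": 0,"rx": 0,"ry": 0,"rz": 0,"gripper": 0.68},
    {"dx": 0,"dy": 0,"dz": 0,"rx": 0,"ry": 0,"rz": 0,"gripper": 0.68},
    {"dx": 0,"dy": 0,"dz": 0,"rx": 0,"ry": 0,"rz": 0,"gripper": 0.68}
  ]
}}

```text
t: 12.2
eef_pos: [560.7, -123.1, 105.5]
tcp_rot: [-1.571, -0.0, -1.475]
ft_force: [-0.3, -0.4, -0.6]
opening: 0.594
```

```bash
python3 - <<'E'
from h import *
s=env.state();print(s["eef_pos"],s["tcp_rot"],s["opening"],s["ft_force"],s["t"])
def big(im,x0,y0,x1,y1,f,out,pts=[],gm=.6):
    im=cv2.resize(im[y0:y1,x0:x1],None,fx=f,fy=f,interpolation=cv2.INTER_LANCZOS4)
    im=np.clip((im.astype(float)/255)**gm*255,0,255).astype(np.uint8)
    for k,p in pts:
        q=(int((p[0]+.5-x0)*f),int((p[1]+.5-y0)*f)); cv2.circle(im,q,3,(255,0,255),1); cv2.putText(im,k,q,0,.4,(0,0,255),1)
    cv2.imwrite(out,im)
t=s["eef_pos"];yaw=s["tcp_rot"][2]
x=np.array([np.cos(yaw),np.sin(yaw),0]);u=np.array([0,0,1.]);g=t+8*u
pt=lambda n:[(k,proj(n,[v])[0]) for k,v in {"ft1":g+38*x-19*u,"ft2":g-38*x-19*u,"g1":g+38*x,"g2":g-38*x,"bar":np.array([559,-122,120.])}.items()]
a=env.read_camera("scene")[:,:,::-1];big(a,160,150,240,220,9,"pics/s6.png",pt("scene"))
E
```

```text
[ 560.69781511 -123.08508195  105.49789632] [-1.57075867e+00 -1.08793111e-04 -1.47539324e+00] 0.5937578772918474 [-0.31078384 -0.39262767 -0.64366508] 12.2
```

View pics/s6.png

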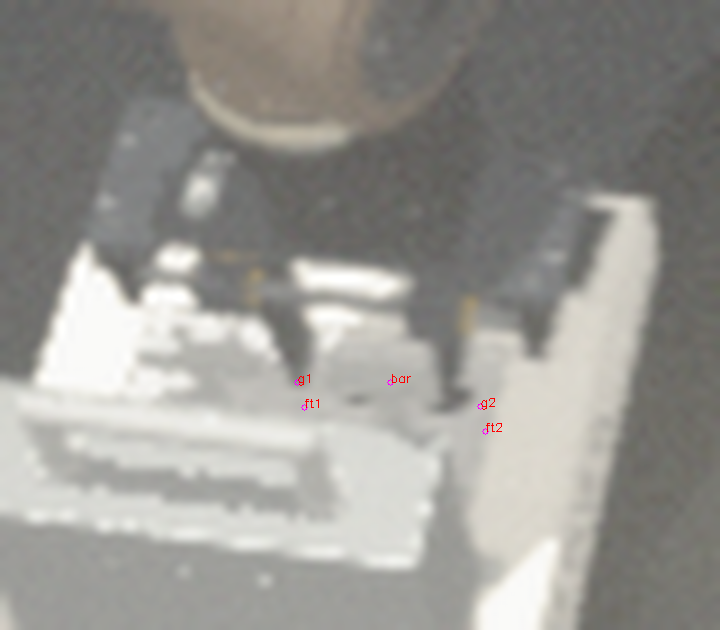

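The fingertips show at (297,380) and (452,408), about 19 mm higher than nominal. That explains both misses, so I'll go lower in small steps, watching the force.

Emit:
{"method": "jog_arm", "body": {
  "series": [
    {"dx": 0,"dy": 0,"dz": -0.005,"rx": 0,"ry": 0,"rz": 0,"gripper": 0.68},
    {"dx": 0,"dy": 0,"dz": -0.005,"rx": 0,"ry": 0,"rz": 0,"gripper": 0.68},
    {"dx": 0,"dy": 0,"dz": 0,"rx": 0,"ry": 0,"rz": 0,"gripper": 0.68}
  ]
}}

```text
t: 12.55
eef_pos: [560.3, -122.9, 94.5]
tcp_rot: [-1.572, 0.001, -1.475]
ft_force: [0.3, -0.4, -0.2]
opening: 0.68
```

Emit:
{"method": "jog_arm", "body": {
  "series": [
    {"dx": 0,"dy": 0,"dz": -0.004,"rx": 0,"ry": 0,"rz": 0,"gripper": 0.68},
    {"dx": 0,"dy": 0,"dz": 0,"rx": 0,"ry": 0,"rz": 0,"gripper": 0.68}
  ]
}}

```text
t: 12.75
eef_pos: [560.5, -123.0, 90.9]
tcp_rot: [-1.571, 0.0, -1.475]
ft_force: [0.3, -0.3, 0.3]
opening: 0.681
```

Emit:
{"method": "jog_arm", "body": {
  "series": [
    {"dx": 0,"dy": 0,"dz": 0,"rx": 0,"ry": 0,"rz": 0,"gripper": 0},
    {"dx": 0,"dy": 0,"dz": 0,"rx": 0,"ry": 0,"rz": 0,"gripper": 0},
    {"dx": 0,"dy": 0,"dz": 0,"rx": 0,"ry": 0,"rz": 0,"gripper": 0}
  ]
}}

```text
t: 13.05
eef_pos: [560.8, -123.2, 91.6]
tcp_rot: [-1.571, -0.0, -1.475]
ft_force: [0.3, -1.2, -0.1]
opening: 0.522
```

Emit:
{"method": "jog_arm", "body": {
  "series": [
    {"dx": 0,"dy": 0,"dz": 0,"rx": 0,"ry": 0,"rz": 0,"gripper": 0},
    {"dx": 0,"dy": 0,"dz": 0,"rx": 0,"ry": 0,"rz": 0,"gripper": 0}
  ]
}}

```text
t: 13.25
eef_pos: [560.8, -123.2, 91.6]
tcp_rot: [-1.57, -0.0, -1.475]
ft_force: [0.7, -1.0, 0.4]
opening: 0.519
```

The bar is gripped at 0.519, about 49 mm. I'll regrip 6 mm deeper for a fuller hold.

Emit:
{"method": "jog_arm", "body": {
  "series": [
    {"dx": 0,"dy": 0,"dz": 0,"rx": 0,"ry": 0,"rz": 0,"gripper": 0.62},
    {"dx": 0,"dy": 0,"dz": 0,"rx": 0,"ry": 0,"rz": 0,"gripper": 0.62},
    {"dx": 0,"dy": 0,"dz": -0.003,"rx": 0,"ry": 0,"rz": 0,"gripper": 0.62},
    {"dx": 0,"dy": 0,"dz": -0.003,"rx": 0,"ry": 0,"rz": 0,"gripper": 0.62},
    {"dx": 0,"dy": 0,"dz": 0,"rx": 0,"ry": 0,"rz": 0,"gripper": 0.62}
  ]
}}

```text
t: 13.75
eef_pos: [560.4, -123.0, 84.9]
tcp_rot: [-1.572, 0.0, -1.475]
ft_force: [-0.1, 0.1, -0.3]
opening: 0.623
```

Emit:
{"method": "jog_arm", "body": {
  "series": [
    {"dx": 0,"dy": 0,"dz": 0,"rx": 0,"ry": 0,"rz": 0,"gripper": 0},
    {"dx": 0,"dy": 0,"dz": 0,"rx": 0,"ry": 0,"rz": 0,"gripper": 0},
    {"dx": 0,"dy": 0,"dz": 0,"rx": 0,"ry": 0,"rz": 0,"gripper": 0},
    {"dx": 0,"dy": 0,"dz": 0,"rx": 0,"ry": 0,"rz": 0,"gripper": 0}
  ]
}}

```text
t: 14.15
eef_pos: [560.7, -123.1, 85.5]
tcp_rot: [-1.571, -0.0, -1.475]
ft_force: [1.0, -0.2, -1.3]
opening: 0.52
```

```bash
python3 - <<'E'
from h import *
s=env.state();print(s["eef_pos"],s["tcp_rot"],s["opening"],s["ft_force"],s["t"])
a=env.read_camera("scene");crop("scene",a,160,150,240,220,9,"pics/s7.png")
E
```

```text
[ 560.72132683 -123.13701079   85.46164835] [-1.57071660e+00 -1.47530639e-04 -1.47540352e+00] 0.5196576955496198 [ 0.99662681 -0.21748685 -1.257344  ] 14.15
```

View pics/s7.png

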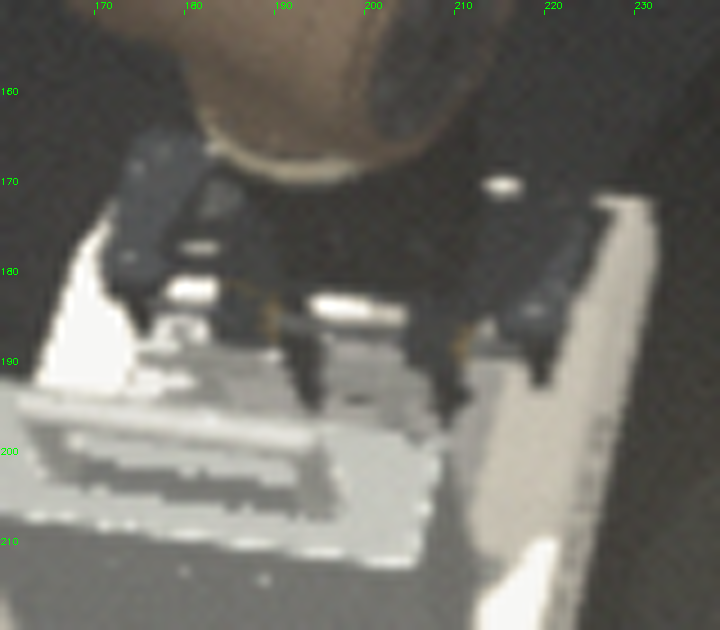

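Emit:
{"method": "jog_arm", "body": {
  "series": [
    {"dx": 0,"dy": 0,"dz": 0.004,"rx": 0,"ry": 0,"rz": 0,"gripper": 0},
    {"dx": 0,"dy": 0,"dz": 0.005,"rx": 0,"ry": 0,"rz": 0,"gripper": 0},
    {"dx": 0,"dy": 0,"dz": 0.006,"rx": 0,"ry": 0,"rz": 0,"gripper": 0},
    {"dx": 0,"dy": 0,"dz": 0,"rx": 0,"ry": 0,"rz": 0,"gripper": 0}
  ]
}}

```text
t: 14.6
eef_pos: [561.1, -123.2, 101.4]
tcp_rot: [-1.57, -0.001, -1.475]
ft_force: [-0.7, 0.1, -5.1]
opening: 0.525
```

Emit:
{"method": "jog_arm", "body": {
  "series": [
    {"dx": 0,"dy": 0,"dz": 0.006,"rx": 0,"ry": 0,"rz": 0,"gripper": 0},
    {"dx": 0,"dy": 0,"dz": 0.007,"rx": 0,"ry": 0,"rz": 0,"gripper": 0},
    {"dx": 0,"dy": 0,"dz": 0.007,"rx": 0,"ry": 0,"rz": 0,"gripper": 0},
    {"dx": 0,"dy": 0,"dz": 0.007,"rx": 0,"ry": 0,"rz": 0,"gripper": 0},
    {"dx": 0,"dy": 0,"dz": 0.007,"rx": 0,"ry": 0,"rz": 0,"gripper": 0},
    {"dx": 0,"dy": 0,"dz": 0.007,"rx": 0,"ry": 0,"rz": 0,"gripper": 0},
    {"dx": 0,"dy": 0,"dz": 0.007,"rx": 0,"ry": 0,"rz": 0,"gripper": 0},
    {"dx": 0,"dy": 0,"dz": 0.006,"rx": 0,"ry": 0,"rz": 0,"gripper": 0},
    {"dx": 0,"dy": 0,"dz": 0.004,"rx": 0,"ry": 0,"rz": 0,"gripper": 0},
    {"dx": 0,"dy": 0,"dz": 0,"rx": 0,"ry": 0,"rz": 0,"gripper": 0},
    {"dx": 0,"dy": 0,"dz": 0,"rx": 0,"ry": 0,"rz": 0,"gripper": 0}
  ]
}}

```text
t: 15.7
eef_pos: [560.6, -123.0, 158.3]
tcp_rot: [-1.571, 0.0, -1.475]
ft_force: [0.0, -0.3, -4.5]
opening: 0.521
```

```bash
python3 - <<'E'
from h import *
s=env.state();print(s["eef_pos"],s["tcp_rot"],s["opening"],s["ft_force"],s["t"])
a=env.read_camera("scene");crop("scene",a,150,120,250,220,5.9,"pics/s8.png")
E
```

```text
[ 560.57837047 -123.04262503  158.31533752] [-1.57104335e+00  1.47618579e-05 -1.47541639e+00] 0.5210089566409289 [ 0.03448711 -0.27471777 -4.47166012] 15.7
```

View pics/s8.png

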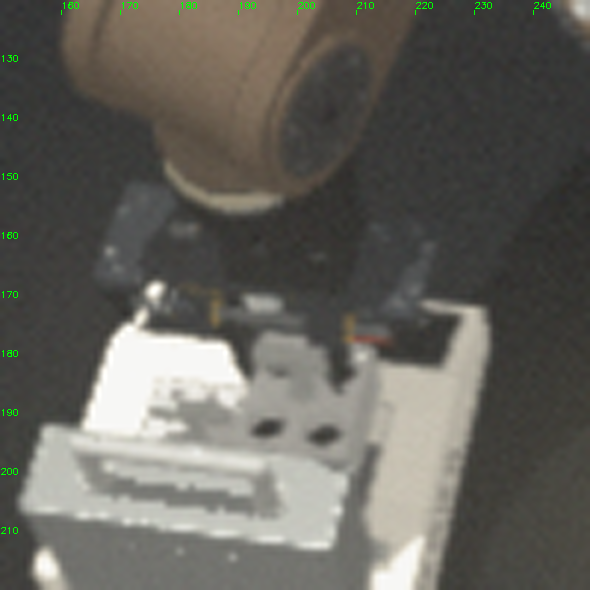

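The block is hanging from the bar, clear of the well, with its underside at about 113 mm. It weighs about 4.5 N. Carrying it to the board.

Emit:
{"method": "jog_arm", "body": {
  "series": [
    {"dx": -0.002,"dy": 0.008,"dz": 0,"rx": 0,"ry": 0,"rz": 0,"gripper": 0},
    {"dx": -0.003,"dy": 0.016,"dz": 0,"rx": 0,"ry": 0,"rz": 0,"gripper": 0},
    {"dx": -0.003,"dy": 0.024,"dz": 0,"rx": 0,"ry": 0,"rz": 0,"gripper": 0},
    {"dx": -0.004,"dy": 0.03,"dz": 0,"rx": 0,"ry": 0,"rz": 0,"gripper": 0},
    {"dx": -0.004,"dy": 0.03,"dz": 0,"rx": 0,"ry": 0,"rz": 0,"gripper": 0},
    {"dx": -0.004,"dy": 0.03,"dz": 0,"rx": 0,"ry": 0,"rz": 0,"gripper": 0},
    {"dx": -0.004,"dy": 0.03,"dz": 0,"rx": 0,"ry": 0,"rz": 0,"gripper": 0},
    {"dx": -0.004,"dy": 0.03,"dz": 0,"rx": 0,"ry": 0,"rz": 0,"gripper": 0},
    {"dx": -0.004,"dy": 0.03,"dz": 0,"rx": 0,"ry": 0,"rz": 0,"gripper": 0},
    {"dx": -0.004,"dy": 0.03,"dz": 0,"rx": 0,"ry": 0,"rz": 0,"gripper": 0},
    {"dx": -0.003,"dy": 0.024,"dz": 0,"rx": 0,"ry": 0,"rz": 0,"gripper": 0},
    {"dx": -0.002,"dy": 0.016,"dz": 0,"rx": 0,"ry": 0,"rz": 0,"gripper": 0}
  ]
}}

```text
t: 16.95
eef_pos: [518.5, 177.3, 158.4]
tcp_rot: [-1.571, 0.0, -1.474]
ft_force: [0.5, 0.1, -5.2]
opening: 0.522
```

Emit:
{"method": "jog_arm", "body": {
  "series": [
    {"dx": -0.001,"dy": 0.01,"dz": -0.003,"rx": 0,"ry": 0,"rz": 0,"gripper": 0},
    {"dx": 0,"dy": 0.006,"dz": -0.004,"rx": 0,"ry": 0,"rz": 0,"gripper": 0},
    {"dx": 0,"dy": 0,"dz": -0.003,"rx": 0,"ry": 0,"rz": 0,"gripper": 0},
    {"dx": 0,"dy": 0,"dz": 0,"rx": 0,"ry": 0,"rz": 0,"gripper": 0},
    {"dx": 0,"dy": 0,"dz": 0,"rx": 0,"ry": 0,"rz": 0,"gripper": 0}
  ]
}}

```text
t: 17.45
eef_pos: [518.8, 190.2, 148.3]
tcp_rot: [-1.571, -0.0, -1.476]
ft_force: [-0.1, -0.2, -5.2]
opening: 0.521
```

```bash
python3 - <<'E'
from h import *
s=env.state();print(s["eef_pos"],s["tcp_rot"],s["opening"],s["ft_force"],s["moment"],s["t"])
a=env.read_camera("scene");cv2.imwrite("pics/s9full.png",a[:,:,::-1]);crop("scene",a,240,140,340,260,4.9,"pics/s9.png")
a=env.read_camera("top");cv2.imwrite("pics/t9full.png",a[:,:,::-1])
t=s["eef_pos"]
print((proj("scene",[[t[0],t[1],103],[t[0],t[1],149]])-[240,140]+.5)*4.9)
E
```

```text
[518.80506478 190.19072779 148.28884739] [-1.57119508e+00 -2.44018060e-04 -1.47630213e+00] 0.5212656492475217 [-0.09153765 -0.18905387 -5.20111536] [0.00144074 0.03068228 0.00149055] 17.45
[[244.98643459 313.1818583 ]
 [249.50736058 279.75806904]]
```

View pics/s9.png

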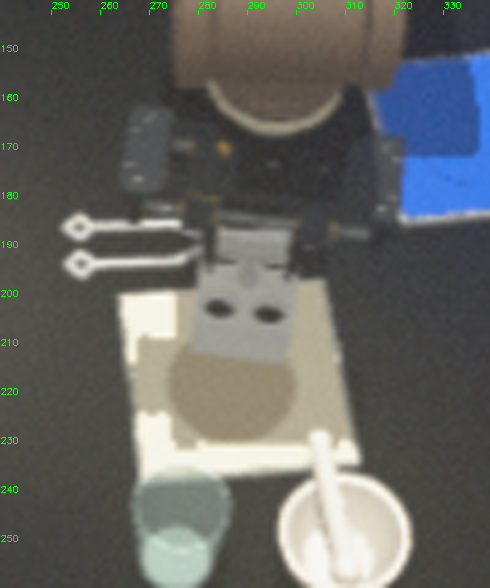

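View pics/t9full.png

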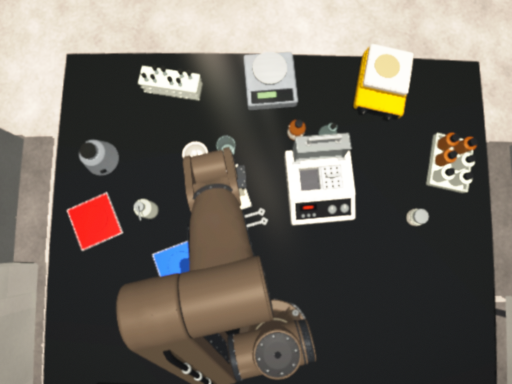

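View pics/s9full.png

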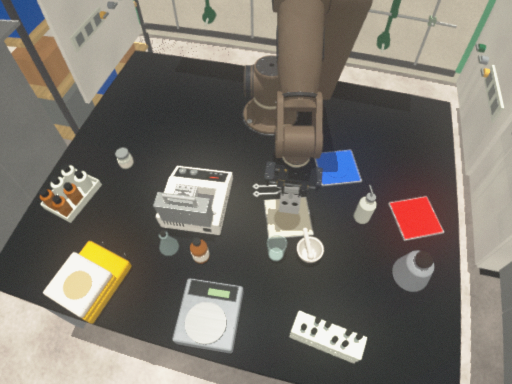

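```bash
python3 -c "
from cell import env
print(env.job_done()); s=env.state(); print(s['t'],s['eef_pos'],s['opening'],s['ft_force'])"
```

```text
the job is handed in; nothing more can be done
None
the job is handed in; nothing more can be done
```

The hood is fully back, and the arm is holding the four-well block level above the middle of the heat-proof board. I handed the job in at about 17.5 s, with the block still gripped.

**What I did**
- I swung the hood by its bar until it hit its stop.
- I turned the jaws, because the gripper's body would have hit the open hood otherwise, and took the block's T-handle by its ends.
- I drew the block straight up about 73 mm and carried it over the board. It touched nothing after leaving the well.

**Last checks**
- **Grip:** the opening read 0.521, which fits the 50 mm handle bar. The load was steady at about 5.2 N, within the block's stated weight range.
- **Position:** the tool was at (519, 190), against board-centre estimates of (517–520, 190–191). The underside should be about 93 mm above the board, worked out from the height lifted. The scene picture agrees with that height and shows the block level.
- **Hood:** still back in the last pictures. When I released it, I located its bar at about (663, -151, 241), where it should be at the stop.
- **Everything else:** the twelve-well block is in its well. Nothing else looks moved, but in the last pictures the arm hid part of that area in the top view.

**What went wrong**
- The first grasp of both the hood bar and the T-handle closed on nothing. The fingertips sat about 15–20 mm higher than the stated dimensions suggested, so I went lower.
- During the hood swing, one badly corrected step pushed the wrist force to about 62 N. It was about 70 N at the stop, still below the 120 N limit.
- My first camera estimate put the hood bar about 10 mm too high compared with the arc it actually followed.

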